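Change the drum on the bobbin sander and close the drum case

TASK

Change the drum on the bobbin sander: lift the slim drum off the spindle and stand it fully down on the free peg in the drum case, then fit the thickest drum from the case on the spindle and put the flanged collar on top of it, hub upwards (I will spin the nut on later). Lower everything all the way down, never letting it drop, leave the medium drum on its peg and the other things on the bench alone, and finally swing the case shut so that its two halves meet edge to edge.

Things in the scene. Friction and masses are not known exactly. Their poses are not given: they have to be found in the camera images.
- sander: bobbin sander let into the bench: a dark square iron table 300 x 300 mm whose flat top is 25 mm above the bench, a black throat insert 124 mm across and the upright steel spindle in its middle. Origin under its centre on the bench, z up along the spindle. Fixed. At the start the slim drum is on the spindle and the collar lies on the iron table, on its -y side
- spindle_seat (a point): where a drum's underside rests when fully down: on the spindle axis, on a small flange (32 mm across) 4 mm above the iron table, 29 mm above the bench. The spindle is 16 mm in diameter, so drums and collar have 1.5 mm of play all round
- spindle_tip (a point): top of the spindle on its axis, 149 mm above spindle_seat; the last 14 mm taper to 8 mm diameter. It stands 34 mm above the top of a fitted drum
- drum_slim: a black rubber sanding drum sleeved in brown abrasive paper, an upright plain cylinder 32 mm in diameter and 115 mm tall with a 19 mm hole right through along its axis, about 100 g; origin at the centre of its underside, z up along the hole; on the spindle at the start
- drum_thick: a black rubber sanding drum sleeved in brown abrasive paper, an upright plain cylinder 60 mm in diameter and 115 mm tall with a 19 mm hole right through along its axis, about 330 g; origin at the centre of its underside, z up along the hole; starts on an end peg of the case (peg0 or peg2)
- drum_mid: a black rubber sanding drum sleeved in brown abrasive paper, an upright plain cylinder 46 mm in diameter and 115 mm tall with a 19 mm hole right through along its axis, about 190 g; origin at the centre of its underside, z up along the hole; starts on the other end peg and stays there
- collar: plain steel flanged collar, 18 mm tall: a flange 60 mm across and 6 mm thick with a hub 34 mm across and 12 mm tall on top, 19 mm hole through both, about 160 g; origin at the centre of the flange's underside, z up through the hub. Fitted, its flange lies on the drum's top, 115 mm above spindle_seat
- case: plywood drum case, its lower half an open tray 126 mm (x) x 248 mm (y) x 70 mm tall, walls and floor 8 mm, fixed to the bench; origin under its centre, z up. The lid is hinged along the top of its +x long wall; the row of three pegs runs along its y axis, 78 mm apart. Its -x long side faces the sander. Standing drums rise 53 mm above the tray's rim
- peg0 (a point): foot of the peg at the -y end of the row, on the tray's floor (8 mm above the bench), where a drum's underside rests. The pegs are upright dowels 16 mm in diameter and 40 mm tall, the last 10 mm tapering to 8 mm
- peg1 (a point): the same for the middle peg, which is free at the start
- peg2 (a point): the same for the peg at the +y end
- lid (a joint): angle of the case's lid in rad: 0 shut, rims of the two halves edge to edge; it starts open at 1.7 to 2.0 and 2.1 is its stop. The hinge is stiff, so the lid (350 g) stays at any angle and takes a few newtons at the handle to move
- lid_hinge (a point): middle of the hinge line, at the height of the tray's rim (70 mm above the bench) in the outer face of the case's +x wall; the hinge line runs along the case's y axis
- lid_handle (a point): middle of the lid's handle, a round steel bar 11 mm in diameter and 120 mm long, parallel to the hinge and held by two posts 102 mm apart, its axis 35 mm off the lid's front face. The lid is a shell 126 x 248 x 70 mm like the tray, walls 8 mm. In the case's frame, with the lid at angle a, the handle lies from the hinge at x = -0.161 cos a + 0.050 sin a, z = 0.161 sin a + 0.050 cos a (m)
- block_plane: bystander: steel block plane 160 x 50 mm, 58 mm tall, origin under its centre
- curved_blank: bystander: curved piece of pale wood about 200 mm long, 22 mm thick, origin under its middle
- glue_jar: bystander: white jar 72 mm across and 100 mm tall, origin under its centre

How it is judged:
By the outcome, as a careful person would: the job done as asked, in the order asked, and still so for the second after the job is handed in, with the robot touching nothing.
It also fails if it takes over 72 s, if anything falls off the work surface, if the arm or the gripper's body presses on something with over 40 N, if the wrist force passes 120 N, or if a joint passes its speed limit or range.

ROBOT

A 6-joint arm with a two-finger parallel gripper is mounted at the origin on the work surface. World frame = base frame: x ahead of the robot, y to its left, z up, the work surface at z = 0. Lengths are in m, angles in rad, forces in N, time in s.
With the tool pointing down it reaches from about 0.275 to 0.75 m from the base axis. Payload 10.2 kg.
Tool frame: the origin (TCP) lies midway between the tips of the shut fingers; the grasp point (between the pads) lies bot.grip_depth behind it (bot.grip_depth is the distance from the TCP to the grasp point, in m); y points along the fingers, z is the direction in which the jaws open and shut, and the axes are right-handed (so a half turn about y gives the same grasp; the last joint's range is limited). The gripper opens to 88 mm and grips with 3 to 60 N. Pads are 18 mm wide; open, the fingers measure 123 mm over their backs; the gripper's body (75 mm by 187 mm) begins 45 mm behind the grasp point.
Start: joints at [-0.223, 0.313, 1.498, -0, 1.331, -0.223], TCP at [0.525, -0, 0.239] pointing down, gripper open.
Joint ranges: [-2.94, 2.94], [-0.97, 2.17], [0.19, 2.56], [-1.23, 4.37], [0.02, 3.11], [-2.88, 2.88]. Speed limits (rad/s): [2.39, 2.39, 3.01, 3.14, 3.14, 3.14].

INTERFACE

Orientations are given as a 3x3 rotation matrix whose columns are the frame's x, y, z axes.
In Python, from plant import bot gives the robot as it stands. Calls block until the motion is done:
- bot.goto(position, orientation): joint-space move of the TCP to a pose.
- bot.move_linear(position, rotation=None, speed=0.15, force_limit=None): straight line of the TCP; rotation=None keeps the orientation; speed is the mean speed in m/s. With force_limit (N) it stops when the force on the tool has changed by that much, and returns True; else False.
- bot.move_joints(angles): joint-space move.
- bot.open_gripper() and bot.grab(): open the fingers fully, or close them until they stop; the grip force is fixed at half the most.
- bot.wait(seconds).
- bot.ik(position, orientation): joint angles nearest the present ones, or None.
- bot.get_state(): the state.
- bot.get_image(name): name is "scene" or "side" or "wrist"; returns the picture (420x560x3 uint8, blue, green, red); there is no depth.
- bot.camera_info(name): a dict with "fovy" (degrees; the focal length in pixels is half the picture's height over the tangent of half this angle, whatever the lens; pixels are square), "cx", "cy" (the principal point, pixels), "xyz" and "orientation" of the camera in the world; the wrist camera has in their place "mount" (4x4, takes a point from camera to tool coordinates, whose origin is the TCP and whose axes are the tool frame's). Camera axes: x right, y up, looking along -z (the intrinsics and any distortion apply to the point x, -y, -z); pixel columns grow to the right and rows downward; lengths in m; the calibration is good to about 2 mm. A picture is of the moment at which its call begins: read the wrist's pose just before it. camera_info takes no time and is no camera call.
A pose or a line that the arm cannot do raises bot.Unreachable and nothing moves.
- bot.hand_in(): hands the job in, once; it reports no verdict.
The state is a dict: "time": time; "joint_pos": joint angles; "qd": joint speeds; "joint_efforts": joint torques, N m; "position": TCP position; "tool_rot": TCP orientation; "ft_force": force on the tool from outside, world axes, zero at the start; "torque": the same for the moment, N m; "gripper_width": opening from 0.0 (shut) to 1.0 (fully open).
Only numpy, scipy, OpenCV 4.12 (cv2) and the standard library are available. Lean on these libraries where they do the work, as an engineer would, in place of code of your own. Each camera call takes 0.05 s, during which the arm holds its last target.

## Working session

There is one attempt and no reset: what is moved stays moved. The work goes in short steps, each a Python script; the robot and the scene stay as the last script left them, time stands still between calls to the robot, and variables do not carry over. Pictures are saved under pics/ and viewed, and the job is handed in when it is done.

```bash
ls -la; mkdir -p pics; python3 - <<'E'
from plant import bot
import cv2
s=bot.get_state(); print(s)
print(bot.grip_depth)
for n in ["scene","side","wrist"]:
    print(n,bot.camera_info(n))
    cv2.imwrite(f"pics/{n}0.png",bot.get_image(n))
E
```

```text
total 12
drwxr-xr-x  3 agent agent 4096 Dec  6 00:07 .
drwxr-xr-x 23 root  root  4096 Dec  6 00:07 ..
drwxr-xr-x  2 agent agent 4096 Dec  6 00:07 pics
{'time': 0.0, 'joint_pos': array([-2.23417812e-01,  3.13437816e-01,  1.49840845e+00, -2.31304684e-05,
        1.33097829e+00, -2.23400598e-01]), 'qd': array([ 3.64246157e-05, -3.72881655e-04,  7.75343237e-04,  6.18727606e-04,
        1.61171927e-03, -6.37015121e-04]), 'joint_efforts': array([-1.80187753e-04, -4.02218950e+01, -2.52264959e+01,  6.94810320e-02,
        3.53677373e-02, -8.52248218e-05]), 'position': array([5.24766603e-01, 2.58017822e-05, 2.38178076e-01]), 'tool_rot': array([[-1.18572179e-05, -1.20626419e-03,  9.99999272e-01],
       [-9.99999968e-01,  2.51035205e-04, -1.15544112e-05],
       [-2.51021084e-04, -9.99999241e-01, -1.20626713e-03]]), 'ft_force': array([ 0.30711875,  0.22313809, -0.65586796]), 'torque': array([-0.00540128,  0.03561971,  0.03561184]), 'gripper_width': 1.0013991828210567}
0.0187
scene {'fovy': 56.58243113296648, 'cx': 277.3122700716859, 'cy': 210.95618322670612, 'xyz': array([ 0.24141413, -0.15323
[... 214 characters left out ...]
'cx': 279.2162252583701, 'cy': 209.31651590448647, 'xyz': array([0.94902225, 0.15817186, 1.17351883]), 'orientation': array([[-0.50271428, -0.80548087,  0.31381351],
       [ 0.86444221, -0.46663115,  0.18706963],
       [-0.00424585,  0.36531621,  0.9308738 ]])}
wrist {'fovy': 65.95857622862457, 'cx': 283.27459330321045, 'cy': 210.60574971738973, 'mount': array([[-2.35536939e-04, -9.48266283e-01, -3.17475985e-01,
        -8.20036303e-02],
       [ 6.84318219e-06,  3.17475992e-01, -9.48266310e-01,
        -1.45273353e-01],
       [ 9.99999972e-01, -2.25524290e-04, -6.82881644e-05,
        -1.57088875e-03],
       [ 0.00000000e+00,  0.00000000e+00,  0.00000000e+00,
         1.00000000e+00]])}
```

View pics/scene0.png

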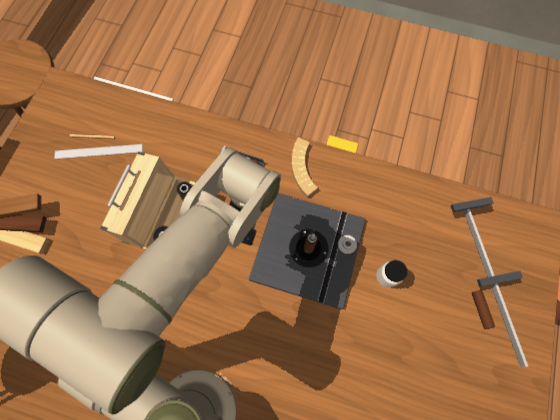

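View pics/side0.png

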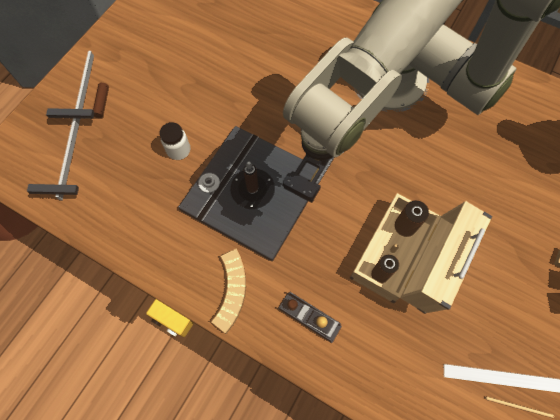

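View pics/wrist0.png

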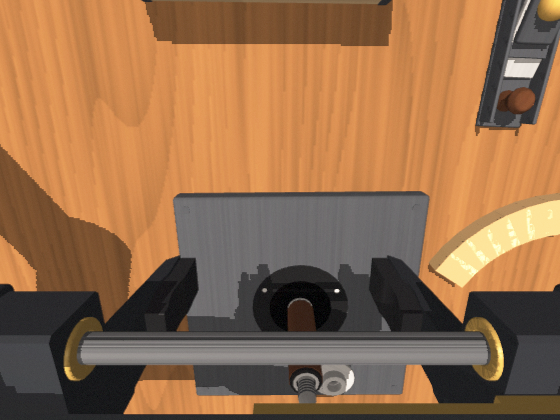

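```bash
cat > h.py <<'E'
import numpy as np, cv2
from plant import bot
def cam(name, st=None):
    c=bot.camera_info(name)
    f=210/np.tan(np.radians(c['fovy'])/2)
    if 'mount' in c:
        st=st or bot.get_state()
        T=np.eye(4);T[:3,:3]=st['tool_rot'];T[:3,3]=st['position']
        M=T@np.array(c['mount']);R=M[:3,:3];p=M[:3,3]
    else: R=np.array(c['orientation']);p=np.array(c['xyz'])
    return dict(f=f,cx=c['cx'],cy=c['cy'],R=R,p=p)
def ray(c,uv):
    d=np.array([(uv[0]-c['cx'])/c['f'],-(uv[1]-c['cy'])/c['f'],-1.0])
    d=c['R']@d; return c['p'],d/np.linalg.norm(d)
def onz(c,uv,z):
    p,d=ray(c,uv); return p+d*(z-p[2])/d[2]
def proj(c,X):
    q=c['R'].T@(np.asarray(X,float)-c['p'])
    return np.array([c['cx']+c['f']*q[0]/-q[2], c['cy']-c['f']*q[1]/-q[2]])
def tri(*obs):
    A=np.zeros((3,3));b=np.zeros(3)
    for c,uv in obs:
        p,d=ray(c,uv);P=np.eye(3)-np.outer(d,d);A+=P;b+=P@p
    X=np.linalg.solve(A,b)
    res=[np.linalg.norm(proj(c,X)-uv) for c,uv in obs]
    return X,np.round(res,2)
def crop(img,x0,y0,w,h,k,fn):
    cv2.imwrite(fn,cv2.resize(img[y0:y0+h,x0:x0+w],None,fx=k,fy=k,interpolation=cv2.INTER_CUBIC))
E
python3 - <<'E'
import cv2
from h import crop
s=cv2.imread('pics/scene0.png');d=cv2.imread('pics/side0.png');w=cv2.imread('pics/wrist0.png')
crop(s,240,180,140,140,5,'pics/c_scene.png') if 0 else cv2.imwrite('pics/c_scene.png',cv2.resize(s[190:310,245:375],None,fx=4.6,fy=4.6,interpolation=cv2.INTER_CUBIC))
crop(d,170,120,160,130,4.5,'pics/c_side.png')
crop(d,345,180,160,130,4.5,'pics/c_side2.png')
crop(w,240,260,140,140,4,'pics/c_wr.png')
E
```

```text
(no output)
```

View pics/c_scene.png

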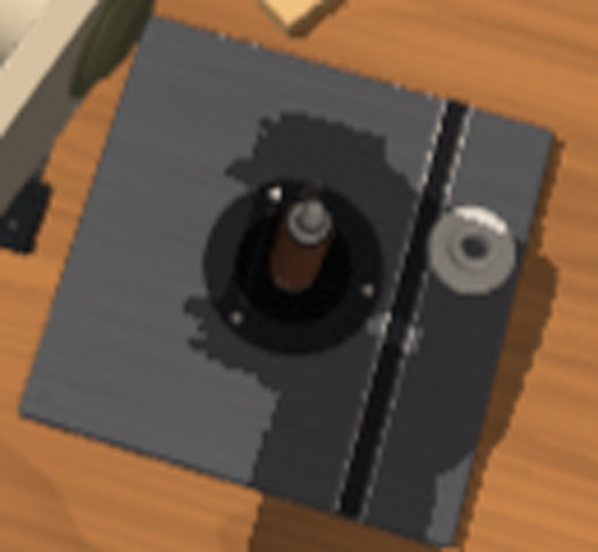

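View pics/c_side.png

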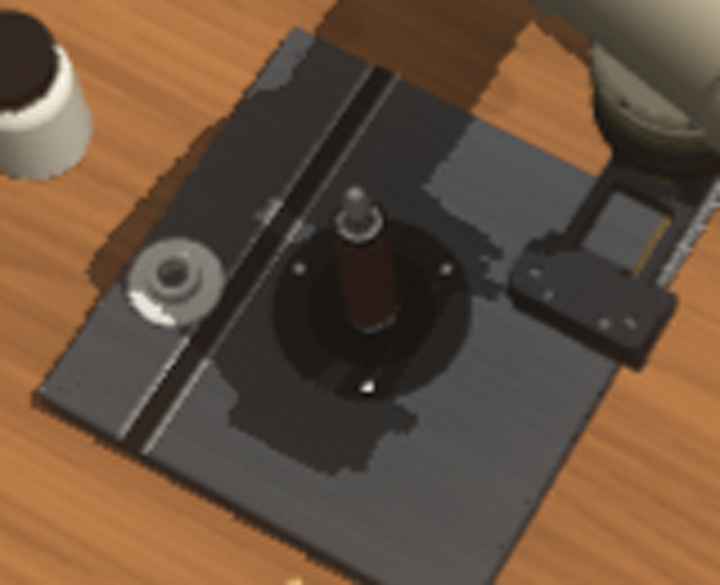

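View pics/c_side2.png

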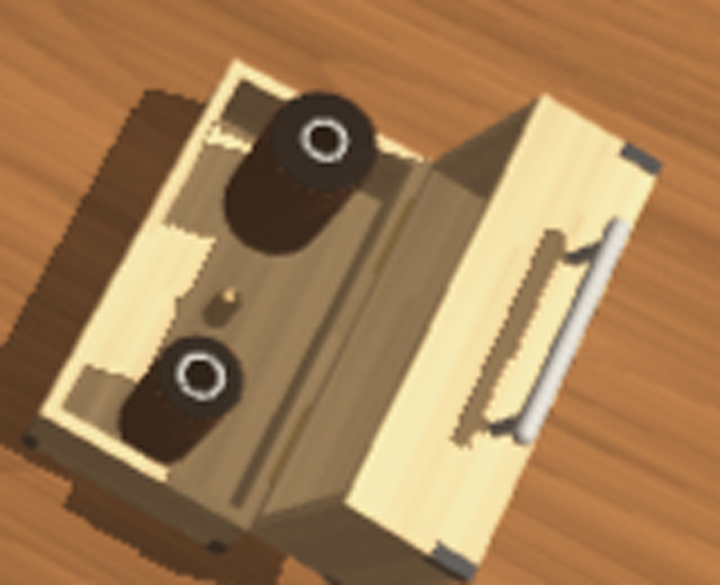

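View pics/c_wr.png

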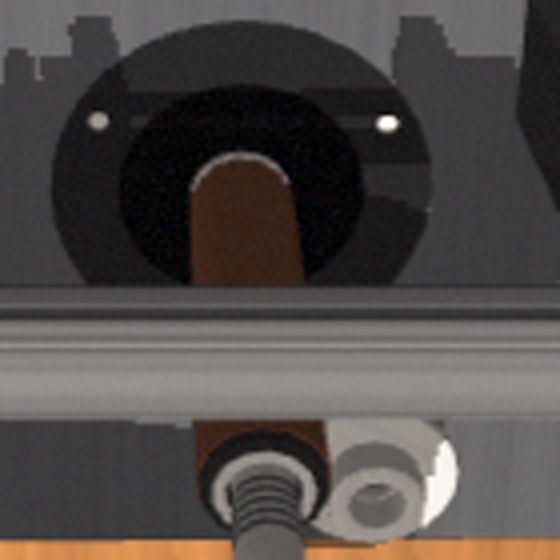

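```bash
python3 - <<'E'
from h import *
S,D,W=cam('scene'),cam('side'),cam('wrist')
cs=lambda u,v:((u+.5)/4.6-.5+245,(v+.5)/4.6-.5+190)
cd=lambda u,v:((u+.5)/4.5-.5+170,(v+.5)/4.5-.5+120)
ce=lambda u,v:((u+.5)/4.5-.5+345,(v+.5)/4.5-.5+180)
cw=lambda u,v:((u+.5)/4-.5+240,(v+.5)/4-.5+260)
print('drumtop',tri((S,cs(308,223)),(D,cd(357,221)),(W,cw(265,487))))
print('drumtop SD',tri((S,cs(308,223)),(D,cd(357,221))))
print('drumtop SW',tri((S,cs(308,223)),(W,cw(265,487))))
print('tip',tri((S,cs(314,204)),(D,cd(354,192))))
print('throat',tri((S,cs(294,267)),(D,cd(371,310))), onz(S,cs(294,267),.025),onz(D,cd(371,310),.025),onz(W,(301,305),.025))
print('collar',tri((S,cs(474,246)),(D,cd(173,272)),(W,cw(377,498))))
print('corners table')
for n,c,uv in [('S',S,cs(150,15)),('S',S,cs(553,130)),('S',S,cs(20,413)),('S',S,cs(455,547)),('D',D,cd(300,28)),('D',D,cd(35,397))]: print(n,onz(c,uv,.025).round(4))
print('thick',onz(D,ce(324,140),.123),'mid',onz(D,ce(201,376),.123),'peg1',onz(D,ce(229,297),.048))
print('handle ends',onz(D,ce(619,230),.21),onz(D,ce(525,430),.21))
print('rim corners',onz(D,ce(236,65),.07),onz(D,ce(45,412),.07))
E
```

```text
drumtop (array([ 0.54400054, -0.17111136,  0.14167488]), array([0.33, 0.13, 0.91]))
drumtop SD (array([ 0.54350772, -0.1712002 ,  0.14102326]), array([0.17, 0.19]))
drumtop SW (array([ 0.54400575, -0.17090233,  0.1416728 ]), array([0.31, 0.94]))
tip (array([ 0.54478355, -0.17012968,  0.1798765 ]), array([0.08, 0.09]))
throat (array([ 0.54414226, -0.1715082 ,  0.01912156]), array([0.22, 0.25])) [ 0.54296204 -0.17204334  0.025     ] [ 0.54595367 -0.16918365  0.025     ] [ 0.54606537 -0.1668384   0.025     ]
collar (array([ 0.5910336 , -0.28374844,  0.03930262]), array([0.22, 0.3 , 1.  ]))
corners table
S [ 0.6888 -0.0227  0.025 ]
S [ 0.6927 -0.318   0.025 ]
S [ 0.3922 -0.026   0.025 ]
S [ 0.3958 -0.3236  0.025 ]
D [ 0.3971 -0.3146  0.025 ]
D [ 0.6976 -0.3157  0.025 ]
thick [0.42672109 0.24481487 0.123     ] mid [0.58257576 0.24308503 0.123     ] peg1 [0.50594315 0.24320111 0.048     ]
handle ends [0.44065838 0.38422904 0.21      ] [0.55912675 0.38183772 0.21      ]
rim corners [0.38269547 0.18505604 0.07      ] [0.62583177 0.18160036 0.07      ]
```

```bash
cat >> h.py <<'E'
G=bot.grip_depth
def rot(phi,tilt,flip=False):
    c,s=np.cos(np.radians(phi)),np.sin(np.radians(phi)); t=np.radians(tilt)
    y=np.array([np.sin(t)*c,np.sin(t)*s,-np.cos(t)]); z=np.array([s,-c,0.])*(-1 if flip else 1)
    return np.stack([np.cross(y,z),y,z],1)
def tcp(grasp,R): return np.asarray(grasp,float)+G*R[:,1]
E
python3 - <<'E'
from h import *
s=bot.get_state(); print(s['time'])
sp=[.544,-.1705]; pts={'sp_lo':sp+[.14],'sp_hi':sp+[.31],'peg1hi':[.506,.243,.31],'peg1lo':[.506,.243,.119],'peg2hi':[.427,.2445,.31],'peg2lo':[.427,.2445,.119],'col':[.591,-.284,.045]}
for phi in (40,45,50):
  for tilt in (0,20,25):
    for fl in (0,1):
      R=rot(phi,tilt,fl)
      print(phi,tilt,fl,{k:(None if (q:=bot.ik(tcp(p,R),R)) is None else q.round(2).tolist()) for k,p in pts.items()} if phi==45 else [bot.ik(tcp(p,R),R) is not None for p in pts.values()])
R=rot(90,0); Hn=[.5,.383,.215]
for fl in (0,1):
  R=rot(90,0,fl); print([bot.ik(tcp(p,R),R) for p in (Hn,[.5,.145,.12])])
E
```

```text
0.15
40 0 0 [True, True, True, True, True, True, True]
40 0 1 [True, True, True, True, True, True, False]
40 20 0 [True, True, True, True, True, True, True]
40 20 1 [False, False, True, True, True, True, False]
40 25 0 [True, True, True, True, True, True, True]
40 25 1 [False, False, True, True, True, True, False]
45 0 0 {'sp_lo': [-0.51, 0.52, 1.51, -0.0, 1.11, 0.28], 'sp_hi': [-0.51, 0.38, 1.26, 0.0, 1.5, 0.28], 'peg1hi': [0.24, 0.36, 1.29, 0.0, 1.49, 1.02], 'peg1lo': [0.24, 0.53, 1.56, -0.0, 1.05, 1.02], 'peg2hi': [0.28, 0.21, 1.5, 0.0, 1.44, 1.07], 'peg2lo': [0.28, 0.4, 1.77, -0.0, 0.97, 1.07], 'col': [-0.63, 0.81, 1.27, -0.0, 1.06, 0.16]}
45 0 1 {'sp_lo': [-0.51, 0.52, 1.51, -0.0, 1.11, -2.87], 'sp_hi': [-0.51, 0.38, 1.26, -0.0, 1.5, -2.87], 'peg1hi': [0.24, 0.36, 1.29, -0.0, 1.49, -2.12], 'peg1lo': [0.24, 0.53, 1.56, -0.0, 1.05, -2.12], 'peg2hi': [0.28, 0.21, 1.5, -0.0, 1.44, -2.07], 'peg2lo': [0.28, 0.4, 1.77, -0.0, 0.97, -2.07], 'col': None}
45 20 0 {'sp_lo': [-0.65, 0.48, 1.62, 0.41, 1.03, -0.08], 'sp_hi': [-0.65, 0.32, 1.39, 0.35, 1.4, 0.08], 'peg1hi': [0.15, 0.2, 1.54, 0.2
[... 1038 characters left out ...]
, 1.38, 0.51, 1.03, 2.87]}
50 0 0 [True, True, True, True, True, True, True]
50 0 1 [False, False, True, True, True, True, False]
50 20 0 [True, True, True, True, True, True, True]
50 20 1 [False, False, True, True, True, True, False]
50 25 0 [True, True, True, True, True, True, True]
50 25 1 [False, False, True, True, True, True, True]
[array([ 4.67944685e-01,  5.77497094e-01,  1.21341533e+00, -4.44089210e-16,
        1.35068023e+00,  4.67944685e-01]), array([ 5.69604717e-02,  4.55357795e-01,  1.68214524e+00, -4.44089210e-16,
        1.00408962e+00,  5.69604717e-02])]
[array([ 4.67944685e-01,  5.77497094e-01,  1.21341533e+00, -4.44089210e-16,
        1.35068023e+00, -2.67364797e+00]), None]
```

```bash
python3 - <<'E'
from h import *
R=rot(50,20)
bot.goto(tcp([.544,-.1705,.245],R),R)
s=bot.get_state(); print(s['time'],s['position'],s['ft_force'],s['torque'])
cv2.imwrite('pics/w1.png',bot.get_image('wrist')); cv2.imwrite('pics/s1.png',bot.get_image('scene'));cv2.imwrite('pics/d1.png',bot.get_image('side'))
np.save('st1.npy',s,allow_pickle=True)
im=cv2.imread('pics/s1.png'); crop(im,85,125,180,130,4,'pics/s1c.png')
E
```

```text
0.875 [ 0.54800251 -0.16521155  0.22736911] [ 0.12039097  0.60523181 -0.55552781] [-0.08979374  0.18153001 -0.01767256]
```

View pics/w1.png

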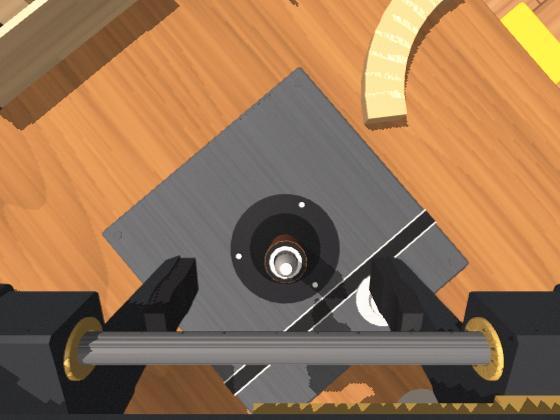

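View pics/s1c.png

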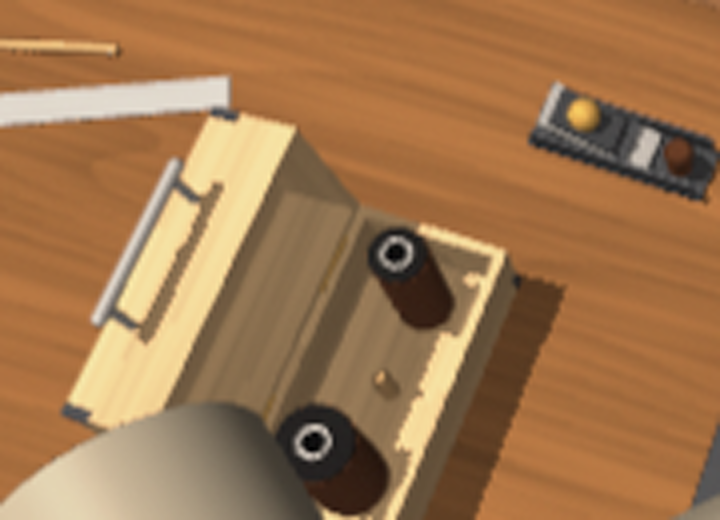

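```bash
python3 - <<'E'
from h import *
w=cv2.imread('pics/w1.png'); crop(w,220,180,135,135,4.4,'pics/w1c.png')
s=np.load('st1.npy',allow_pickle=True).item()
S,D,W=cam('scene'),cam('side'),cam('wrist',s)
cs=lambda u,v:((u+.5)/4-.5+85,(v+.5)/4-.5+125)
ce=lambda u,v:((u+.5)/4.5-.5+345,(v+.5)/4.5-.5+180)
for n,a,b in [('mid',(396,252),(201,376)),('thick',(314,441),(324,140)),('peg1',(379,376),(229,297)),('h1',(175,163),(524,435)),('h2',(98,320),(619,226)),('lid inner corner far',(297,126),(349,505)),('lid outer corner',(211,113),(470,575)),('lidrim near',None,None)]:
    if a: print(n,tri((S,cs(*a)),(D,ce(*b))))
print('throat wrist',onz(W,(285,248),.025))
E
```

```text
mid (array([0.58225319, 0.24272879, 0.12138738]), array([0.18, 0.23]))
thick (array([0.42629991, 0.24421954, 0.12134549]), array([0.29, 0.34]))
peg1 (array([0.50427597, 0.24344942, 0.04366236]), array([0.03, 0.03]))
h1 (array([0.56655791, 0.3792085 , 0.22165116]), array([0.17, 0.22]))
h2 (array([0.44400009, 0.38086907, 0.21970209]), array([0.14, 0.17]))
lid inner corner far (array([0.62994178, 0.32450103, 0.1922082 ]), array([0.74, 1.  ]))
lid outer corner (array([0.6262608 , 0.39328005, 0.17815583]), array([0.09, 0.13]))
throat wrist [ 0.54471242 -0.17105147  0.025     ]
```

View pics/w1c.png

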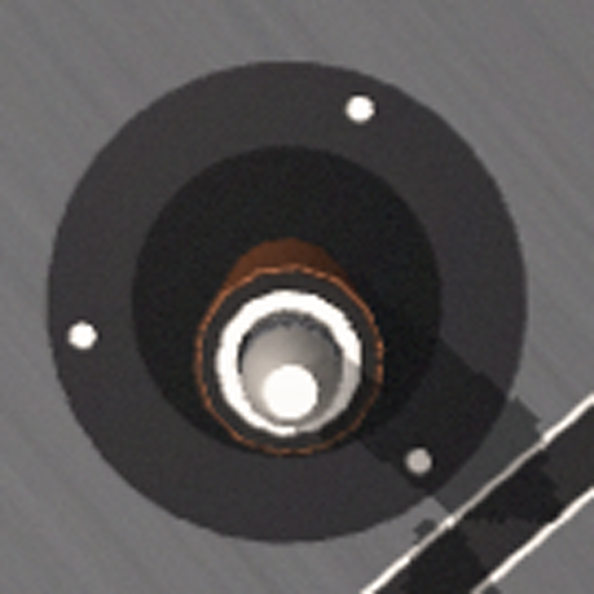

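```bash
python3 - <<'E'
from h import *
s=np.load('st1.npy',allow_pickle=True).item()
S,D,W=cam('scene'),cam('side'),cam('wrist',s)
cw=lambda u,v:((u+.5)/4.4-.5+220,(v+.5)/4.4-.5+180)
cs=lambda u,v:((u+.5)/4.6-.5+245,(v+.5)/4.6-.5+190)
cd=lambda u,v:((u+.5)/4.5-.5+170,(v+.5)/4.5-.5+120)
print(onz(W,cw(291,390),.178),onz(W,cw(289,360),.144),onz(W,cw(287,301),.025))
print(tri((W,cw(291,390)),(S,cs(314,204)),(D,cd(354,192))))
print(tri((W,cw(289,360)),(S,cs(308,223)),(D,cd(357,221))))
print(tri((W,cw(287,301)),(S,cs(294,267)),(D,cd(371,310))))
E
```

```text
[ 0.5447232  -0.17052641  0.178     ] [ 0.54467366 -0.17045227  0.144     ] [ 0.54455792 -0.17095565  0.025     ]
(array([ 0.54482014, -0.17018972,  0.17985009]), array([0.2 , 0.05, 0.11]))
(array([ 0.5438395 , -0.17104999,  0.14096263]), array([0.85, 0.21, 0.24]))
(array([ 0.54417913, -0.17146105,  0.01914112]), array([0.09, 0.23, 0.24]))
```

```bash
cat >> h.py <<'E'
SP=np.array([.5446,-.1706]); RD=rot(50,25)
def st(msg=''):
    s=bot.get_state(); print(msg,'t=%.2f'%s['time'],'grasp',(s['position']-G*s['tool_rot'][:,1]).round(4),'F',s['ft_force'].round(2),'T',s['torque'].round(2),'w',round(s['gripper_width']*88,1)); return s
E
python3 - <<'E'
from h import *
bot.goto(tcp([*SP,.20],RD),RD); st()
hit=bot.move_linear(tcp([*SP,.140],RD),speed=.1,force_limit=8); st(hit)
if not hit:
    bot.grab(); st('grab')
    bot.move_linear(tcp([*SP,.160],RD),speed=.08); st('lift')
    cv2.imwrite('pics/w2.png',bot.get_image('wrist')); cv2.imwrite('pics/d2.png',bot.get_image('side'))
E
```

```text
t=1.32 grasp [ 0.5444 -0.1698  0.1998] F [ 0.29  0.27 -0.16] T [-0.14  0.15  0.01] w 87.9
False t=2.08 grasp [ 0.545  -0.1708  0.1408] F [-0.54 -0.03  0.72] T [-0.15  0.18 -0.06] w 88.1
grab t=2.98 grasp [ 0.5446 -0.1706  0.14  ] F [-1.33 -0.81 -0.21] T [-0.13  0.16 -0.02] w 30.7
lift t=3.38 grasp [ 0.5447 -0.1707  0.1606] F [ 0.37  0.21 -0.94] T [-0.21  0.25 -0.05] w 30.9
```

View pics/w2.png

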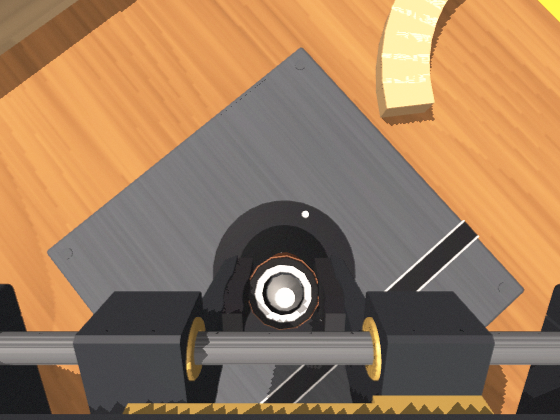

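View pics/d2.png

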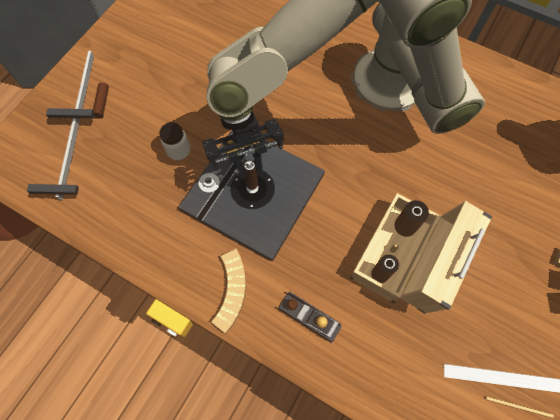

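```bash
python3 - <<'E'
from h import *
bot.move_linear(tcp([*SP,.31],RD),speed=.25); st('up')
P1=np.array([.5043,.2435])
bot.goto(tcp([*P1,.29],RD),RD); s=st('over peg1')
cv2.imwrite('pics/w3.png',bot.get_image('wrist')); cv2.imwrite('pics/d3.png',bot.get_image('side'));cv2.imwrite('pics/s3.png',bot.get_image('scene'))
np.save('st3.npy',s,allow_pickle=True)
crop(cv2.imread('pics/d3.png'),345,130,180,170,3.5,'pics/d3c.png');crop(cv2.imread('pics/s3.png'),85,100,180,160,3.5,'pics/s3c.png')
E
```

```text
up t=4.22 grasp [ 0.5442 -0.1704  0.3082] F [-0.58 -0.24 -1.48] T [-0.13  0.23  0.02] w 30.5
over peg1 t=5.77 grasp [0.5048 0.2427 0.2898] F [-0.4   0.07 -1.58] T [-0.17  0.25  0.09] w 30.9
```

View pics/w3.png

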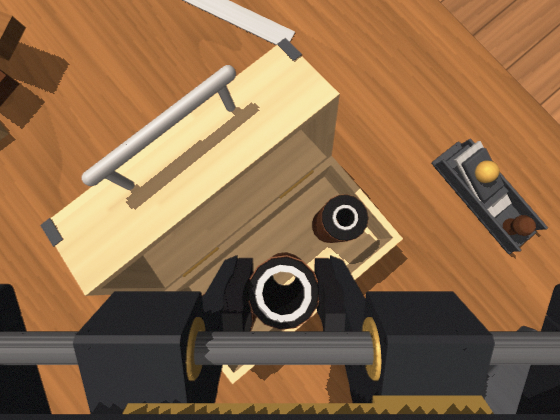

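View pics/d3c.png

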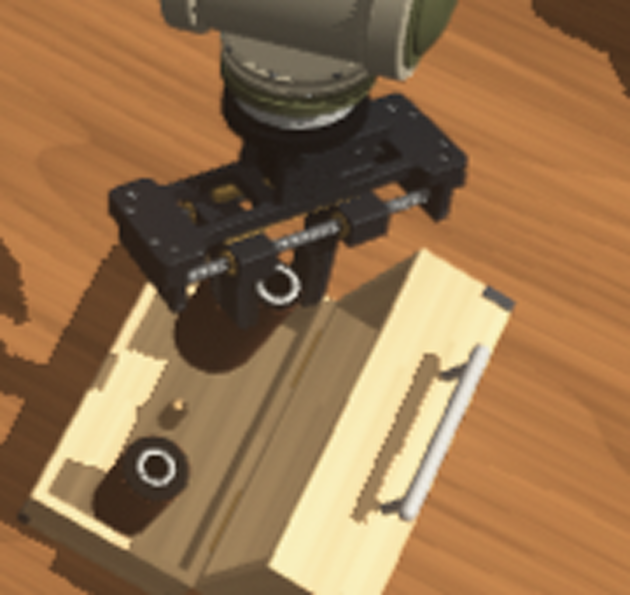

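View pics/s3c.png

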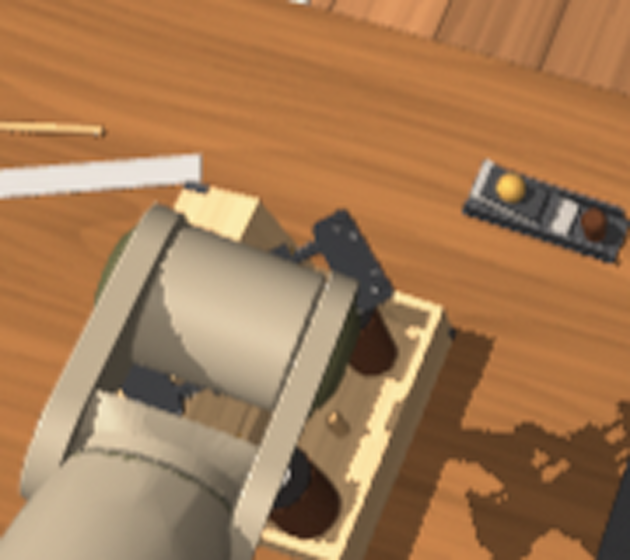

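```bash
python3 - <<'E'
from h import *
s=np.load('st3.npy',allow_pickle=True).item()
S,D,W=cam('scene'),cam('side'),cam('wrist',s)
im=cv2.imread('pics/w3.png')
m=(im.min(2)>200).astype(np.uint8)
n,l,stt,c=cv2.connectedComponentsWithStats(m)
for i in range(1,n):
    if stt[i,4]>60: 
        pts=np.argwhere(l==i)[:,::-1].astype(np.int32)
        print(stt[i].tolist(),c[i].round(1), cv2.fitEllipse(cv2.convexHull(pts)))
g=s['position']-G*s['tool_rot'][:,1]
print('drum in hand',onz(W,(284,293),g[2]+.004)-g)
print('mid',onz(W,(345,217),.123),'h',onz(W,(93,180),.2225),onz(W,(229,73),.2225))
cs=lambda u,v:((u+.5)/4-.5+85,(v+.5)/4-.5+125)
ce=lambda u,v:((u+.5)/4.5-.5+345,(v+.5)/4.5-.5+180)
print(tri((W,(345,217)),(S,cs(396,252)),(D,ce(201,376))))
print(tri((W,(229,73)),(S,cs(175,163)),(D,ce(524,435))))
print(tri((W,(93,180)),(S,cs(98,320)),(D,ce(619,226))))
E
```

```text
[186, 0, 108, 44, 1620] [244.8  18.9] ((243.2140655517578, 18.587169647216797), (24.215248107910156, 118.47767639160156), 112.70852661132812)
[83, 67, 145, 112, 1013] [153.2 124. ] ((153.50001525878906, 123.18568420410156), (8.465496063232422, 207.62548828125), 52.4963264465332)
[333, 205, 24, 24, 136] [344.9 216.8] ((344.82855224609375, 216.92381286621094), (23.02918815612793, 24.312021255493164), 142.69058227539062)
[256, 265, 55, 57, 911] [283.8 292.5] ((283.4047546386719, 292.8848876953125), (54.66559982299805, 56.166236877441406), 167.17556762695312)
drum in hand [-5.11832999e-04  4.27187115e-05  4.00000000e-03]
mid [0.58234796 0.24190654 0.123     ] h [0.44693726 0.37664099 0.2225    ] [0.56643286 0.37698929 0.2225    ]
(array([0.58235487, 0.24234333, 0.12208254]), array([0.53, 0.13, 0.35]))
(array([0.56663791, 0.37887381, 0.22112589]), array([1.54, 0.08, 0.48]))
(array([0.44431024, 0.38070543, 0.21814958]), array([2.95, 0.22, 0.66]))
```

```bash
python3 - <<'E'
from h import *
P1=np.array([.5043,.2431])
bot.move_linear(tcp([*P1,.168],RD),speed=.2); st('a')
hit=bot.move_linear(tcp([*P1,.140],RD),speed=.05,force_limit=6); s=st(hit)
if not hit:
    hit=bot.move_linear(tcp([*P1,.1165],RD),speed=.04,force_limit=8); s=st(hit)
cv2.imwrite('pics/d4.png',bot.get_image('side'));crop(cv2.imread('pics/d4.png'),345,130,180,170,3.5,'pics/d4c.png')
E
```

```text
a t=6.67 grasp [0.505  0.2431 0.1691] F [ 0.63  0.47 -1.05] T [-0.26  0.25 -0.02] w 30.5
False t=7.38 grasp [0.5044 0.2431 0.1401] F [ 0.15 -0.22 -0.63] T [-0.16  0.23 -0.07] w 30.8
True t=7.92 grasp [0.5047 0.2431 0.1189] F [-0.78  0.29  3.27] T [-0.02  0.03 -0.06] w 31.0
```

View pics/d4c.png

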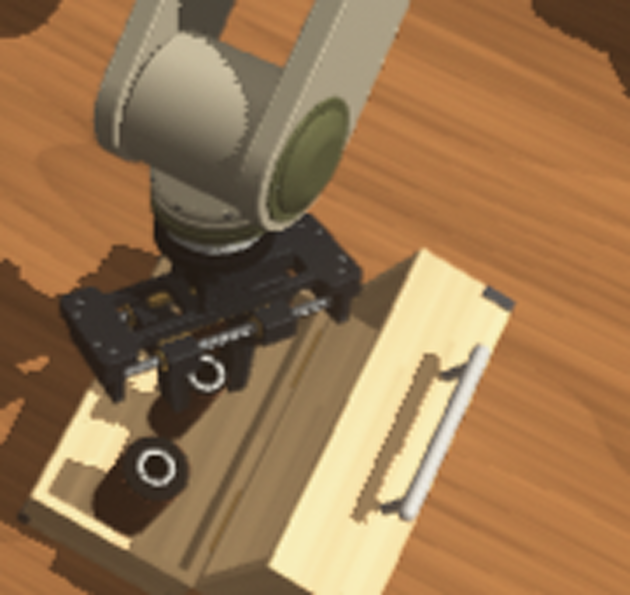

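```bash
python3 - <<'E'
from h import *
P1=np.array([.5045,.2431]);P2=np.array([.4264,.2438])
bot.open_gripper(); st('open')
bot.move_linear(tcp([*P1,.18],RD),speed=.15)
bot.move_linear(tcp([*P2,.18],RD),speed=.25); s=st()
cv2.imwrite('pics/w5.png',bot.get_image('wrist'));cv2.imwrite('pics/d5.png',bot.get_image('side'));crop(cv2.imread('pics/d5.png'),345,130,180,170,3.5,'pics/d5c.png')
np.save('st5.npy',s,allow_pickle=True)
E
```

```text
open t=8.92 grasp [0.504  0.2431 0.1185] F [ 0.52 -0.01 -0.02] T [-0.12  0.16  0.02] w 87.9
 t=9.93 grasp [0.4262 0.2438 0.1795] F [0.29 0.66 0.23] T [-0.15  0.17  0.03] w 87.9
```

View pics/w5.png

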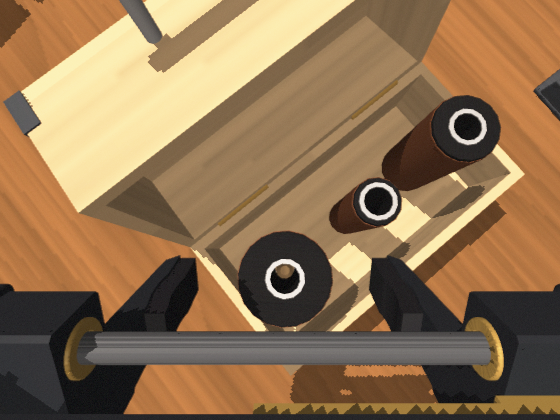

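View pics/d5c.png

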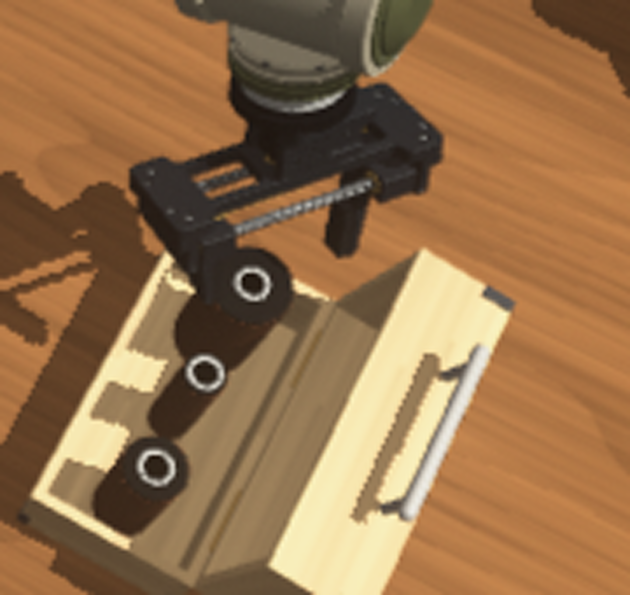

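```bash
python3 - <<'E'
from h import *
s=np.load('st5.npy',allow_pickle=True).item();W=cam('wrist',s)
im=cv2.imread('pics/w5.png')
for u in [(285,279),(378,201),(468,127)]: print(onz(W,u,.123).round(4))
R=RD;P2=np.array([.4266,.2436])
hit=bot.move_linear(tcp([*P2,.119],R),speed=.1,force_limit=6); st(hit)
if not hit:
    bot.grab(); st('grab')
    bot.move_linear(tcp([*P2,.135],R),speed=.06); st('lift')
    bot.move_linear(tcp([*P2,.29],R),speed=.25); s=st('up')
    cv2.imwrite('pics/w6.png',bot.get_image('wrist')); np.save('st6.npy',s,allow_pickle=True)
E
```

```text
[0.4264 0.2436 0.123 ]
[0.5039 0.2429 0.123 ]
[0.5823 0.2415 0.123 ]
False t=10.79 grasp [0.427  0.2436 0.1193] F [ 0.14  0.93 -0.15] T [-0.08  0.22 -0.02] w 88.0
grab t=11.34 grasp [0.4268 0.2436 0.1192] F [ 0.09 -0.48  1.75] T [-0.1   0.15  0.02] w 58.6
lift t=11.76 grasp [0.4265 0.2436 0.1352] F [ 0.9  -0.39 -2.83] T [-0.27  0.31 -0.  ] w 58.7
up t=12.53 grasp [0.426  0.2435 0.2883] F [-0.96  0.42 -2.84] T [-0.27  0.3   0.  ] w 58.4
```

View pics/w6.png

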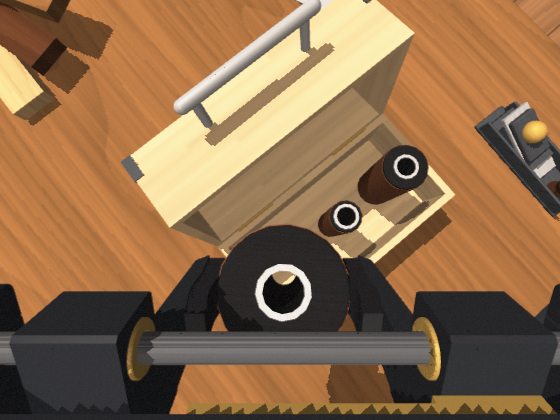

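```bash
python3 - <<'E'
from h import *
s=bot.get_state();W=cam('wrist',s);g=s['position']-G*s['tool_rot'][:,1]
im=bot.get_image('wrist')
print('in hand',(onz(W,(284,292.3),g[2]+.004)-g)*1000)
bot.goto(tcp([.5,.02,.315],RD),RD)
bot.goto(tcp([*SP,.31],RD),RD); st('over spindle')
hit=bot.move_linear(tcp([*SP,.270],RD),speed=.05,force_limit=5); s=st(hit)
cv2.imwrite('pics/w7.png',bot.get_image('wrist'));cv2.imwrite('pics/d7.png',bot.get_image('side'));crop(cv2.imread('pics/d7.png'),170,80,170,150,4,'pics/d7c.png')
E
```

```text
in hand [-0.29872613  0.27770468  4.        ]
over spindle t=14.37 grasp [ 0.5447 -0.1689  0.3102] F [ 0.62  0.66 -3.29] T [-0.24  0.3  -0.01] w 58.7
False t=15.32 grasp [ 0.5447 -0.1707  0.2703] F [ 0.39 -0.05 -2.31] T [-0.3   0.32  0.01] w 58.4
```

View pics/w7.png

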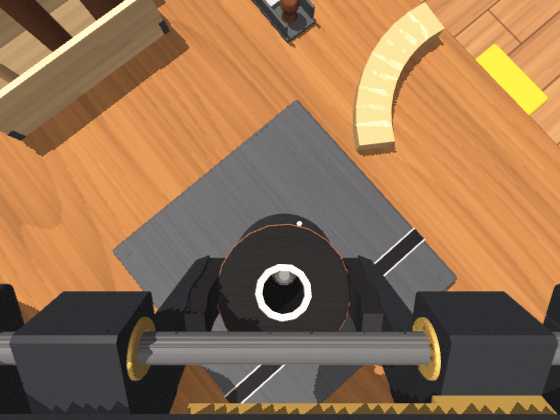

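View pics/d7c.png

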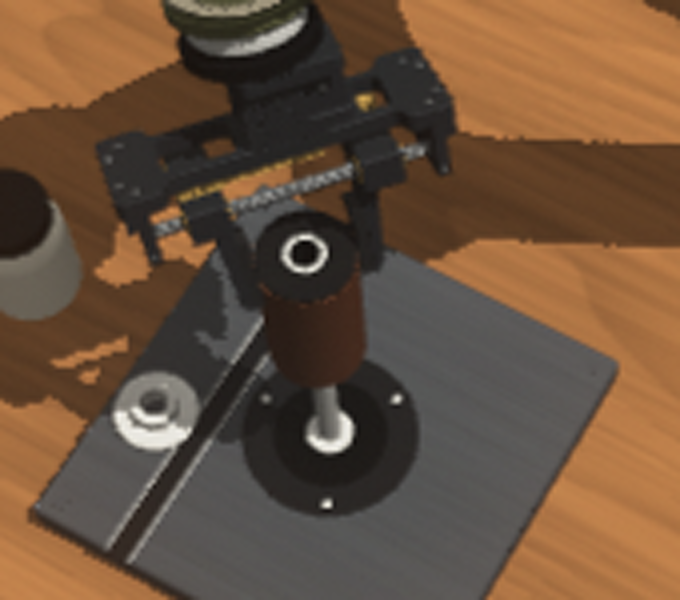

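```bash
python3 - <<'E'
from h import *
hit=bot.move_linear(tcp([*SP,.150],RD),speed=.08,force_limit=6); s=st(hit)
if not hit:
    hit=bot.move_linear(tcp([*SP,.137],RD),speed=.03,force_limit=7); s=st(hit)
cv2.imwrite('pics/w8.png',bot.get_image('wrist'));cv2.imwrite('pics/d8.png',bot.get_image('side'));crop(cv2.imread('pics/d8.png'),170,80,170,150,4,'pics/d8c.png')
E
```

```text
False t=17.07 grasp [ 0.5448 -0.1707  0.1504] F [-0.55 -0.48 -2.85] T [-0.26  0.33  0.03] w 58.7
True t=17.45 grasp [ 0.545  -0.1707  0.1401] F [-0.54 -0.9   4.36] T [-0.02  0.05 -0.02] w 58.7
```

View pics/w8.png

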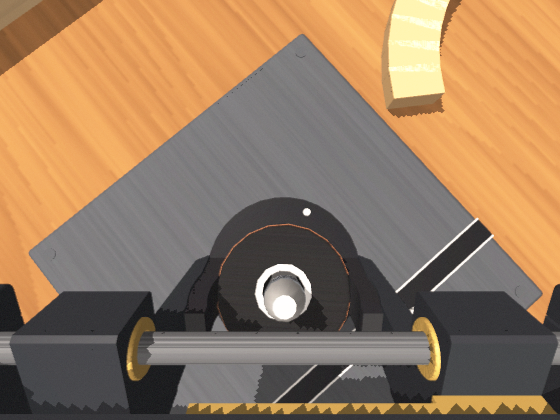

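View pics/d8c.png

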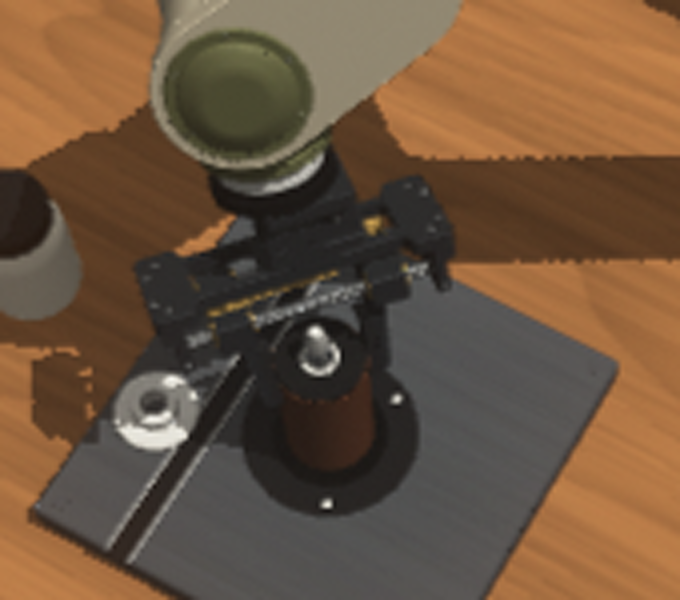

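```bash
python3 - <<'E'
from h import *
bot.open_gripper(); st('open')
bot.move_linear(tcp([*SP,.235],RD),speed=.2); st('up')
S,D=cam('scene'),cam('side')
a=cv2.imread('pics/s3.png');b=cv2.imread('pics/d5.png')
print('jar',onz(S,(397,271),.1),onz(D,(173,132),.1))
C=np.array([.591,-.284])
for phi in (70,90,100,112,-68,-50,0,-20,-90):
    R=rot(phi,0); q=bot.ik(tcp([*C,.052],R),R); q2=bot.ik(tcp([*SP,.23],R),R)
    print(phi,q is not None and q.round(2),q2 is not None and q2.round(2))
im=bot.get_image('scene');cv2.imwrite('pics/s9.png',im);im=bot.get_image('side');cv2.imwrite('pics/d9.png',im);im=bot.get_image('wrist');cv2.imwrite('pics/w9.png',im)
np.save('st9.npy',bot.get_state(),allow_pickle=True)
E
```

```text
open t=18.15 grasp [ 0.5444 -0.1704  0.1394] F [ 0.09 -1.27 -0.07] T [-0.15  0.14 -0.04] w 88.0
up t=18.77 grasp [ 0.5442 -0.1704  0.2339] F [-0.85 -0.04 -0.14] T [-0.15  0.2   0.04] w 87.8
jar [ 0.53553968 -0.43422921  0.1       ] [ 0.5363511  -0.42329833  0.1       ]
70 [-0.63  0.8   1.27 -0.    1.07 -0.28] [-0.51  0.43  1.4  -0.    1.31 -0.16]
90 [-0.63  0.8   1.27 -0.    1.07 -0.63] [-0.51  0.43  1.4  -0.    1.31 -0.51]
100 [-0.63  0.8   1.27 -0.    1.07 -0.8 ] [-0.51  0.43  1.4  -0.    1.31 -0.68]
112 [-0.63  0.8   1.27 -0.    1.07 -1.01] [-0.51  0.43  1.4  -0.    1.31 -0.89]
-68 [-0.63  0.8   1.27 -0.    1.07  2.13] [-0.51  0.43  1.4  -0.    1.31  2.25]
-50 [-0.63  0.8   1.27 -0.    1.07  1.82] [-0.51  0.43  1.4  -0.    1.31  1.93]
0 [-0.63  0.8   1.27 -0.    1.07  0.94] [-0.51  0.43  1.4  -0.    1.31  1.06]
-20 [-0.63  0.8   1.27 -0.    1.07  1.29] [-0.51  0.43  1.4  -0.    1.31  1.41]
-90 [-0.63  0.8   1.27 -0.    1.07  2.52] [-0.51  0.43  1.4  -0.    1.31  2.63]
```

View pics/d9.png

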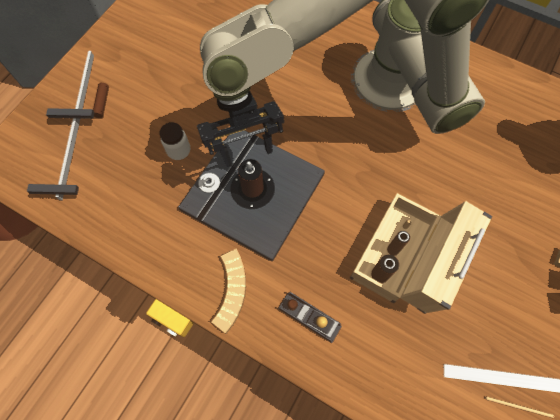

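View pics/w9.png

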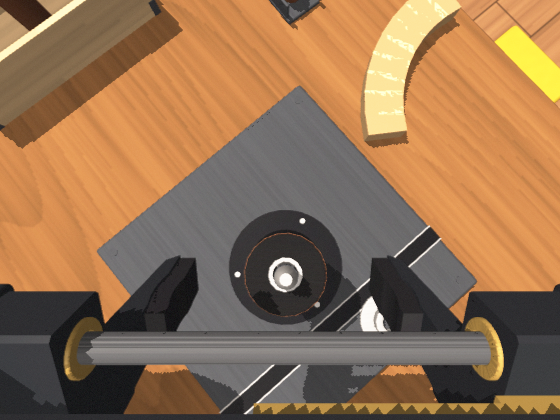

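```bash
python3 - <<'E'
from h import *
R=rot(-68,0)
bot.move_linear(tcp([*(SP+[.005,-.01]),.27],RD),speed=.25)
bot.goto(tcp([.591,-.284,.20],R),R)
s=st(); im=bot.get_image('wrist'); cv2.imwrite('pics/w10.png',im); np.save('st10.npy',s,allow_pickle=True)
E
```

```text
t=21.15 grasp [ 0.5909 -0.2839  0.1998] F [ 0.32 -0.31 -0.21] T [0.17 0.06 0.03] w 88.2
```

View pics/w10.png

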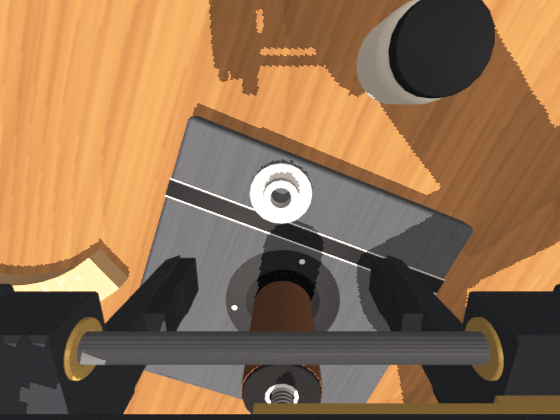

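```bash
python3 - <<'E'
from h import *
im=cv2.imread('pics/w10.png');crop(im,240,150,85,85,7,'pics/w10c.png')
E
```

```text
(no output)
```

View pics/w10c.png

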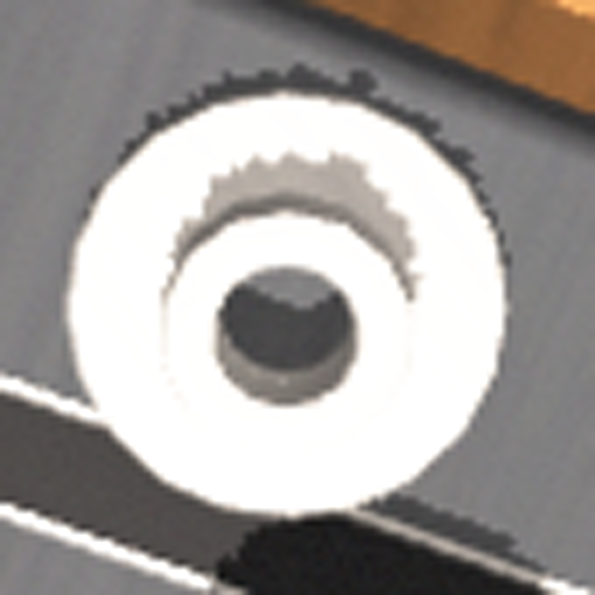

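```bash
python3 - <<'E'
from h import *
s=np.load('st10.npy',allow_pickle=True).item();W=cam('wrist',s);S,D=cam('scene'),cam('side')
c7=lambda u,v:((u+.5)/7-.5+240,(v+.5)/7-.5+150)
cs=lambda u,v:((u+.5)/4.6-.5+245,(v+.5)/4.6-.5+190)
cd=lambda u,v:((u+.5)/4.5-.5+170,(v+.5)/4.5-.5+120)
print(onz(W,c7(286,336),.043),onz(W,c7(288,305),.031))
print(tri((W,c7(286,336)),(S,cs(474,246)),(D,cd(173,272))))
# spindle tip and drum top seen here
print('tip proj',proj(W,[*SP,.178]),'drumtop',proj(W,[*SP,.144]))
E
```

```text
[ 0.59185175 -0.28406597  0.043     ] [ 0.592018   -0.28494415  0.031     ]
(array([ 0.59075261, -0.28361045,  0.03999855]), array([0.95, 0.21, 0.13]))
tip proj [281.13426481 442.60197968] drumtop [281.41209389 396.51244059]
```

```bash
python3 - <<'E'
from h import *
R=rot(-68,0); C=np.array([.5917,-.2842]); z=.0335+G
hit=bot.move_linear(tcp([*C,z+.025],R),speed=.2,force_limit=8); st(hit)
if not hit:
  hit=bot.move_linear(tcp([*C,z],R),speed=.06,force_limit=6); st(hit)
if not hit:
  bot.grab(); st('grab')
  cv2.imwrite('pics/d11.png',bot.get_image('side'))
  bot.move_linear(tcp([*C,z+.02],R),speed=.06); st('lift')
  bot.move_linear(tcp([*C,.24],R),speed=.25); s=st('up')
  cv2.imwrite('pics/w11.png',bot.get_image('wrist')); np.save('st11.npy',s,allow_pickle=True)
E
```

```text
False t=21.97 grasp [ 0.5922 -0.2846  0.0786] F [-0.44  0.17 -0.18] T [0.14 0.1  0.01] w 88.0
False t=22.53 grasp [ 0.5917 -0.2842  0.0521] F [-0.11 -0.38  0.24] T [ 0.15  0.06 -0.01] w 87.9
grab t=23.42 grasp [ 0.5918 -0.2842  0.0522] F [0.52 0.12 0.48] T [ 0.2  -0.03 -0.06] w 32.6
lift t=23.95 grasp [ 0.5917 -0.2843  0.0725] F [-0.12 -0.06 -2.86] T [ 0.15  0.1  -0.01] w 32.3
up t=24.77 grasp [ 0.5912 -0.2839  0.2382] F [-0.26 -0.08 -2.28] T [ 0.08  0.08 -0.04] w 32.5
```

View pics/w11.png

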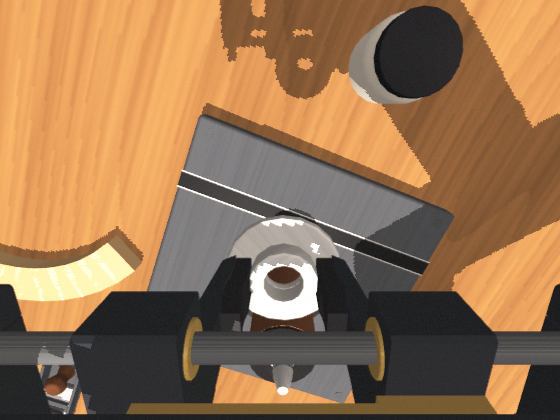

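```bash
python3 - <<'E'
from h import *
im=cv2.imread('pics/w11.png');crop(im,225,210,115,115,6,'pics/w11c.png')
E
```

```text
(no output)
```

View pics/w11c.png

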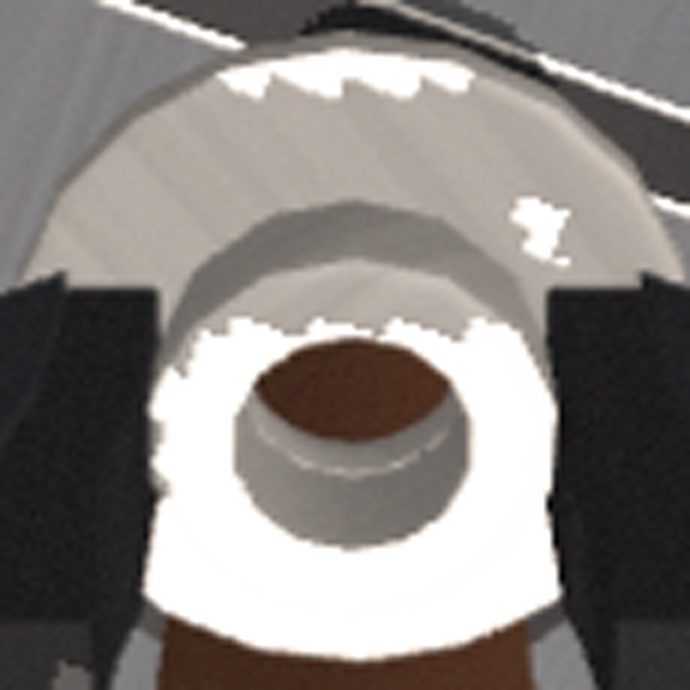

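```bash
python3 - <<'E'
from h import *
s=np.load('st11.npy',allow_pickle=True).item();W=cam('wrist',s)
p=s['position']; u=((352.5)/6-.5+225,(443.5)/6-.5+210)
o=onz(W,u,p[2]+.0095)-p; print('offset mm',o*1000, 'in tool x,z',(s['tool_rot'].T@o*1000).round(2))
o2=tuple()
R=rot(-68,0); off=o.copy(); off[2]=0
T=np.array([*SP,0])-off; np.save('coltarget.npy',T)
for z in (.215,):
    bot.goto(tcp([T[0],T[1],z+G],R),R)
s=st('over'); 
cv2.imwrite('pics/w12.png',bot.get_image('wrist'));cv2.imwrite('pics/d12.png',bot.get_image('side'));cv2.imwrite('pics/s12.png',bot.get_image('scene'))
np.save('st12.npy',s,allow_pickle=True)
crop(cv2.imread('pics/d12.png'),170,80,170,150,4,'pics/d12c.png')
crop(cv2.imread('pics/w12.png'),200,190,170,150,4,'pics/w12c.png')
E
```

```text
offset mm [-1.34079897 -1.25900489  9.5       ] in tool x,z [-0.64 -9.5   1.73]
over t=25.39 grasp [ 0.5458 -0.169   0.2331] F [-0.68  0.23 -1.68] T [ 0.11  0.03 -0.03] w 32.1
```

View pics/d12c.png

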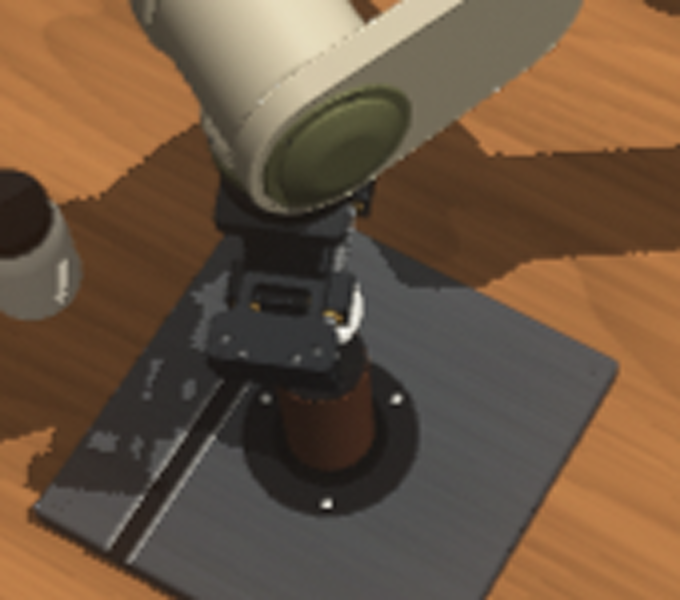

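View pics/w12c.png

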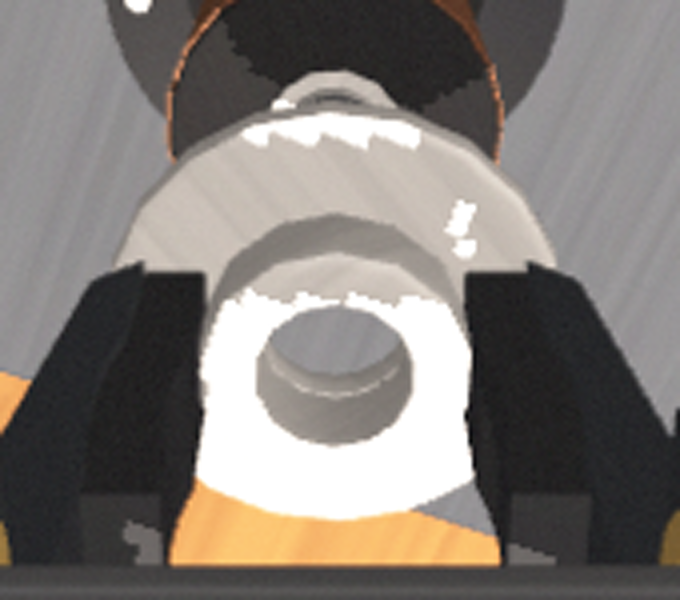

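```bash
python3 - <<'E'
from h import *
R=rot(-68,0)
for f in ('st11.npy','st12.npy','st10.npy'):
    s=np.load(f,allow_pickle=True).item()
    print(f,(s['tool_rot'].T@R).round(4).tolist(), s['qd'].round(3))
W=cam('wrist',s); s=np.load('st11.npy',allow_pickle=True).item();W=cam('wrist',s)
print(s['tool_rot'].T@(W['p']-s['position']), (s['tool_rot'].T@W['R']).round(4).tolist(),W['f'],W['cx'])
s=bot.get_state();print((s['tool_rot'].T@R).round(4).tolist(),s['position'])
M=bot.camera_info('wrist'); print(M)
E
```

```text
st11.npy [[1.0, -0.0025, -0.0], [0.0025, 1.0, 0.0016], [0.0, -0.0016, 1.0]] [-0.     0.013  0.013 -0.001  0.003 -0.   ]
st12.npy [[1.0, -0.0006, 0.0007], [0.0006, 1.0, 0.0007], [-0.0007, -0.0007, 1.0]] [-0.021  0.022 -0.033 -0.     0.002 -0.003]
st10.npy [[1.0, -0.0004, 0.0007], [0.0004, 1.0, 0.0001], [-0.0007, -0.0001, 1.0]] [-0.002 -0.002 -0.002 -0.001  0.001  0.001]
[-0.08264828 -0.14527416  0.00169624] [[-0.0002, -0.9486, -0.3165], [-0.0002, 0.3165, -0.9486], [1.0, -0.0002, -0.0003]] 323.6277017332291 283.27459330321045
[[1.0, -0.0004, -0.0009], [0.0004, 1.0, 0.0004], [0.0009, -0.0004, 1.0]] [ 0.54612566 -0.1701718   0.21444137]
{'fovy': 65.95857622862457, 'cx': 283.27459330321045, 'cy': 210.60574971738973, 'mount': array([[-2.35769865e-04, -9.48584787e-01, -3.16523058e-01,
        -8.26482818e-02],
       [-2.01591802e-04,  3.16523105e-01, -9.48584779e-01,
        -1.45274161e-01],
       [ 9.99999952e-01, -1.59839252e-04, -2.65853527e-04,
         1.69623758e-03],
       [ 0.00000000e+00,  0.00000000e+00,  0.00000000e+00,
         1.00000000e+00]])}
```

```bash
python3 - <<'E'
from h import *
R=rot(-68,0)
bot.move_linear(tcp([*SP,.212],R),speed=.1); st('a')
hit=bot.move_linear(tcp([*SP,.180],R),speed=.04,force_limit=4); s=st(hit)
if not hit:
    hit=bot.move_linear(tcp([*SP,.168],R),speed=.02,force_limit=6); s=st(hit)
cv2.imwrite('pics/w13.png',bot.get_image('wrist'));cv2.imwrite('pics/d13.png',bot.get_image('side'))
crop(cv2.imread('pics/d13.png'),170,80,170,150,4,'pics/d13c.png')
E
```

```text
a t=25.91 grasp [ 0.5446 -0.171   0.2117] F [-0.82  0.47 -1.12] T [0.14 0.03 0.  ] w 32.4
False t=26.86 grasp [ 0.5446 -0.1707  0.1802] F [ 0.57  1.05 -1.93] T [ 0.14  0.1  -0.05] w 32.3
True t=27.33 grasp [ 0.5447 -0.1707  0.1711] F [ 0.42 -0.24  4.75] T [0.11 0.19 0.03] w 32.4
```

View pics/w13.png

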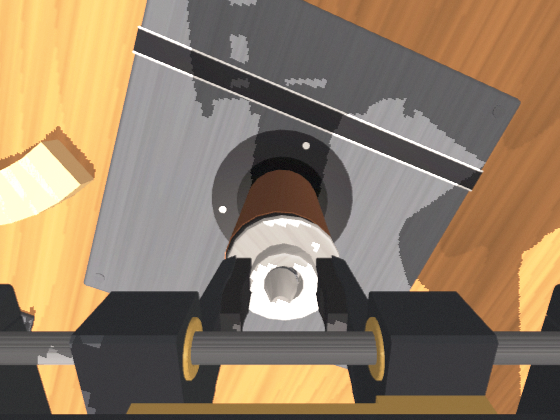

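View pics/d13c.png

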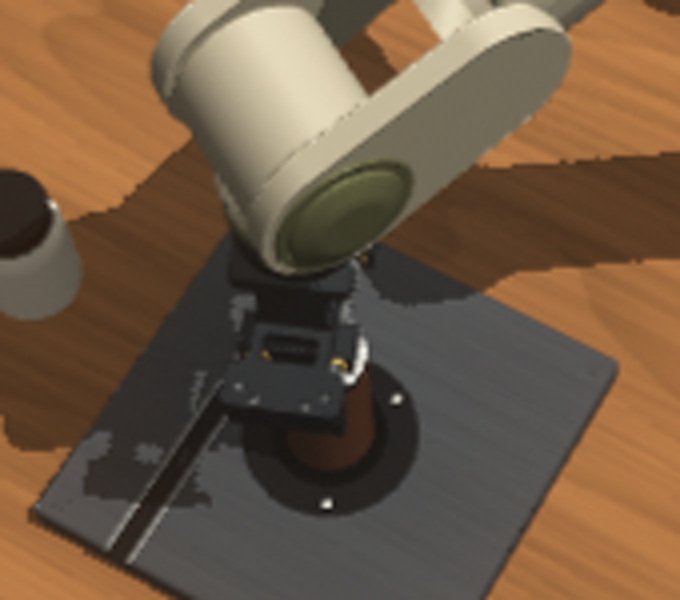

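```bash
cat >> h.py <<'E'
CX=np.array([.009,1.0])/np.hypot(.009,1); HN=np.array([.5049,.3062])
def handle(a):
    x=-.161*np.cos(a)+.05*np.sin(a); z=.161*np.sin(a)+.05*np.cos(a)
    p=HN+x*CX; return np.array([p[0],p[1],.07+z])
RH=rot(-.5,0)
E
python3 - <<'E'
from h import *
R=rot(-68,0)
for a in (1.72,1.2,.6,0): 
    for phi in (-.5,179.5):
        q=bot.ik(handle(a)+[0,0,-.012],rot(phi,0)); print(a,handle(a).round(4),phi,None if q is None else q.round(2))
bot.open_gripper(); st('open')
bot.move_linear(tcp([*SP,.27],R),speed=.2); s=st('up')
cv2.imwrite('pics/w14.png',bot.get_image('wrist'));cv2.imwrite('pics/d14.png',bot.get_image('side'))
E
```

```text
1.72 [0.5056 0.3796 0.2218] -0.5 [ 0.46  0.57  1.18 -0.    1.38  2.04]
1.72 [0.5056 0.3796 0.2218] 179.5 [ 0.46  0.57  1.18 -0.    1.38 -1.1 ]
1.2 [0.5048 0.2945 0.2382] -0.5 [ 0.33  0.45  1.33 -0.    1.36  1.91]
1.2 [0.5048 0.2945 0.2382] 179.5 [ 0.33  0.45  1.33 -0.    1.36 -1.23]
0.6 [0.504  0.2016 0.2022] -0.5 [ 0.16  0.39  1.52 -0.    1.23  1.74]
0.6 [0.504  0.2016 0.2022] 179.5 [ 0.16  0.39  1.52 -0.    1.23 -1.4 ]
0 [0.5035 0.1452 0.12  ] -0.5 [ 0.06  0.45  1.67 -0.    1.02  1.64]
0 [0.5035 0.1452 0.12  ] 179.5 [ 0.06  0.45  1.67 -0.    1.02 -1.51]
open t=28.36 grasp [ 0.5442 -0.1704  0.1705] F [-0.49 -0.85  1.2 ] T [ 0.15  0.04 -0.04] w 87.9
up t=29.01 grasp [ 0.5443 -0.1704  0.2687] F [ 0.15  1.09 -1.19] T [0.12 0.03 0.02] w 87.9
```

View pics/w14.png

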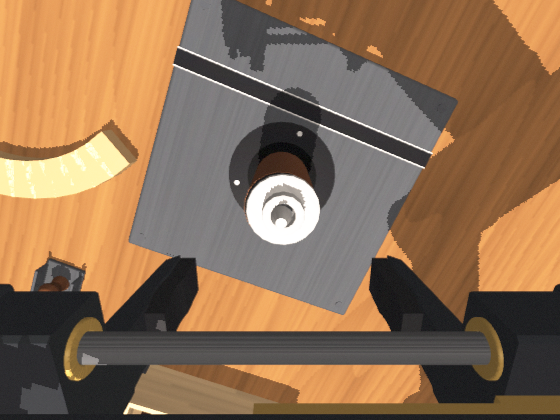

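```bash
python3 - <<'E'
from h import *
bot.goto(handle(1.72)+[0,-.0,.075],RH); s=st()
W=cam('wrist',s); print('pred handle ctr',proj(W,handle(1.72)))
cv2.imwrite('pics/w15.png',bot.get_image('wrist'));cv2.imwrite('pics/s15.png',bot.get_image('scene')); np.save('st15.npy',s,allow_pickle=True)
E
```

```text
t=31.10 grasp [0.5061 0.3787 0.3154] F [-1.07 -0.48 -0.58] T [0.07 0.08 0.  ] w 88.0
pred handle ctr [280.99194952 221.13727593]
```

View pics/w15.png

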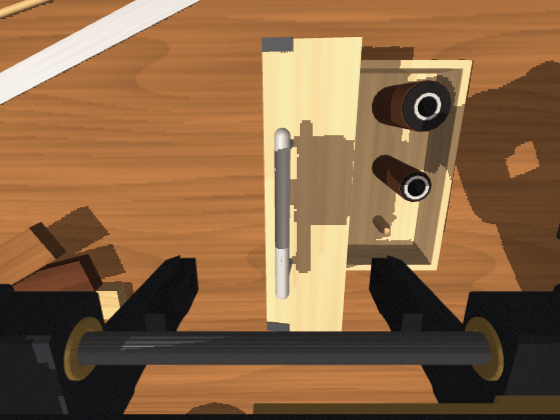

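View pics/s15.png

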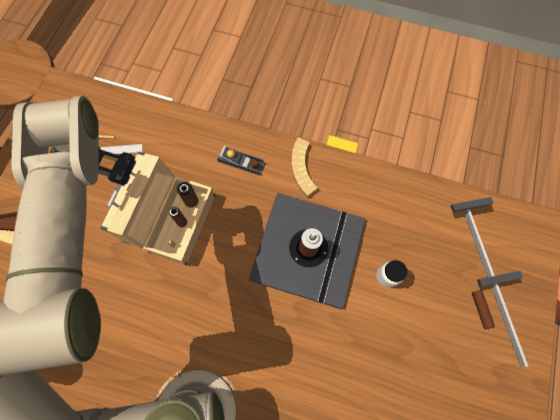

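```bash
python3 - <<'E'
from h import *
a0=1.72; off=np.array([0,0,-.013])
hit=bot.move_linear(handle(a0)+off,speed=.12,force_limit=8); st(hit)
if not hit:
    bot.grab(); st('grab')
    a=a0
    for k in range(5):
        a-=.12
        hit=bot.move_linear(handle(a)+off,speed=.1,force_limit=40); st((round(a,2),hit))
        if hit: break
cv2.imwrite('pics/w16.png',bot.get_image('wrist'));cv2.imwrite('pics/d16.png',bot.get_image('side'))
E
```

```text
False t=32.08 grasp [0.5059 0.3797 0.2284] F [-0.27 -0.37  0.2 ] T [0.07 0.03 0.05] w 88.0
grab t=33.25 grasp [0.5055 0.3797 0.2275] F [-0.57  1.14  0.71] T [ 0.16  0.09 -0.01] w 10.1
(1.6, False) t=33.60 grasp [0.5053 0.3609 0.2355] F [-1.76  1.11  2.53] T [ 0.33  0.32 -0.03] w 9.7
(1.48, False) t=33.95 grasp [0.5051 0.3416 0.241 ] F [-3.76  1.5   6.11] T [0.49 0.76 0.02] w 10.0
(1.36, False) t=34.30 grasp [0.5048 0.3216 0.2439] F [-4.66  0.7   5.54] T [ 0.31  0.8  -0.05] w 10.2
(1.24, False) t=34.65 grasp [0.5046 0.3012 0.2442] F [-4.8  -0.49  4.2 ] T [ 0.15  0.93 -0.06] w 9.7
(1.12, False) t=35.00 grasp [0.5044 0.281  0.2421] F [-4.28 -1.11  3.58] T [ 0.12  0.91 -0.07] w 10.0
```

View pics/w16.png

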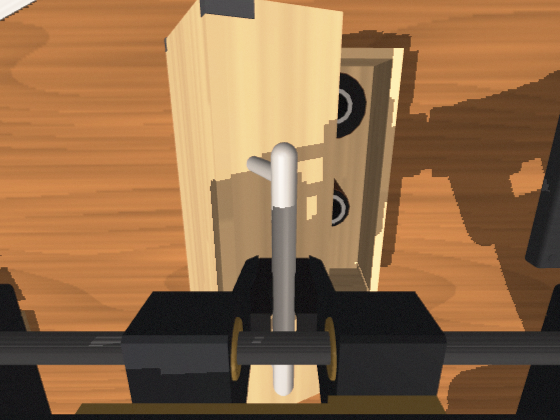

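View pics/d16.png

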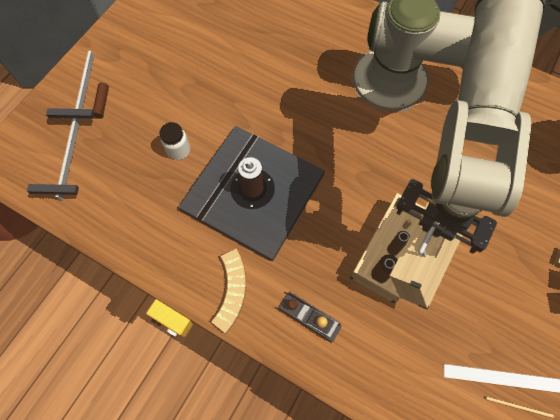

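```bash
python3 - <<'E'
from h import *
off=np.array([0,0,-.013]); a=1.12
while a>.13:
    a-=.12
    hit=bot.move_linear(handle(a)+off,speed=.1,force_limit=25); s=st((round(a,2),hit))
    if hit or np.linalg.norm(s['ft_force'])>28: break
cv2.imwrite('pics/w17.png',bot.get_image('wrist'));cv2.imwrite('pics/d17.png',bot.get_image('side'))
E
```

```text
(1.0, False) t=35.45 grasp [0.5042 0.2613 0.2376] F [-4.68 -0.54 -0.53] T [0.17 0.84 0.02] w 10.0
(0.88, False) t=35.80 grasp [0.5041 0.2424 0.2313] F [-5.61  0.17 -0.8 ] T [ 0.13  0.89 -0.06] w 10.0
(0.76, False) t=36.15 grasp [0.504  0.2244 0.2227] F [-5.09  0.19 -1.96] T [ 0.21  0.8  -0.  ] w 9.8
(0.64, False) t=36.50 grasp [0.504  0.2074 0.2119] F [-4.88  0.39 -3.  ] T [ 0.37  0.71 -0.01] w 10.0
(0.52, False) t=36.85 grasp [0.5039 0.1918 0.1992] F [-4.11  1.36 -3.89] T [ 0.4   0.61 -0.06] w 10.0
(0.4, False) t=37.20 grasp [0.5039 0.1778 0.1847] F [-2.83  1.23 -3.63] T [ 0.46  0.52 -0.01] w 9.8
(0.28, False) t=37.55 grasp [0.5038 0.1656 0.1686] F [-1.45  1.95 -3.95] T [ 0.53  0.34 -0.  ] w 10.2
(0.16, False) t=37.90 grasp [0.5038 0.1556 0.1511] F [-0.44  3.21 -2.89] T [ 0.74  0.2  -0.05] w 10.0
(0.04, False) t=38.25 grasp [0.5038 0.1477 0.1324] F [ 0.04  5.17 -4.57] T [ 1.01  0.05 -0.08] w 10.0
```

View pics/d17.png

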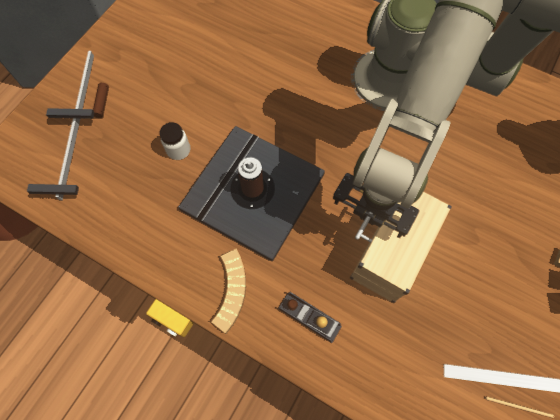

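```bash
python3 - <<'E'
from h import *
off=np.array([0,0,-.013])
hit=bot.move_linear(handle(0)+off,speed=.03,force_limit=12); s=st(hit)
if not hit:
    hit=bot.move_linear(handle(-.03)+off,speed=.015,force_limit=12); s=st(hit)
cv2.imwrite('pics/w18.png',bot.get_image('wrist'));cv2.imwrite('pics/d18.png',bot.get_image('side'));cv2.imwrite('pics/s18.png',bot.get_image('scene'))
crop(cv2.imread('pics/d18.png'),320,150,160,160,3.7,'pics/d18c.png')
E
```

```text
True t=38.65 grasp [0.5037 0.1458 0.1265] F [-0.85 -0.19  6.06] T [ 0.26  0.24 -0.02] w 9.8
```

View pics/d18c.png

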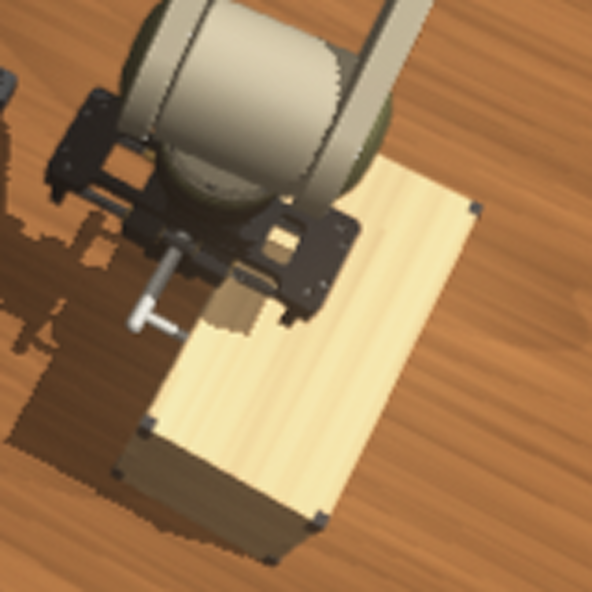

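View pics/w18.png

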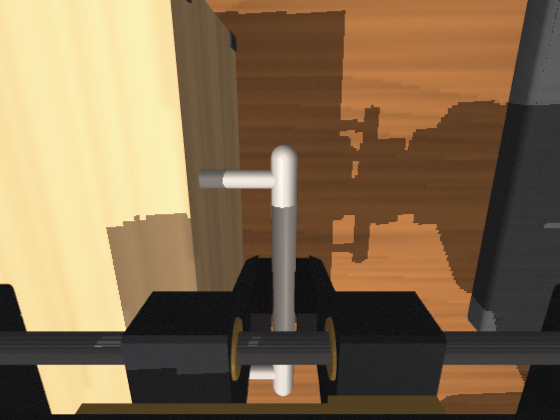

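```bash
cat >> h.py <<'E'
def rt(deg):
    t=np.radians(deg); y=np.array([0,np.sin(t),-np.cos(t)]); z=np.array([0,-np.cos(t),-np.sin(t)])
    Y=rot(-.5,0)  # apply small case yaw
    yaw=np.radians(-.5); Rz=np.array([[np.cos(yaw),-np.sin(yaw),0],[np.sin(yaw),np.cos(yaw),0],[0,0,1]])
    return Rz@np.stack([np.cross(y,z),y,z],1)
E
python3 - <<'E'
from h import *
print((rt(0)-RH).round(4).tolist())
s=bot.get_state(); bar=handle(0)
for t in (0,15,30,40,45,50,60,70,80):
    R=rt(t); q=bot.ik(bar+.013*R[:,1],R); q2=bot.ik(bar-.1*R[:,1],R)
    print(t,None if q is None else q.round(2),q2 is not None)
E
```

```text
[[0.0, 0.0, 0.0], [0.0, 0.0, 0.0], [0.0, 0.0, 0.0]]
0 [ 0.06  0.45  1.67 -0.    1.02  1.64] True
15 [-0.06  0.44  1.72  0.31  1.02  1.35] True
30 [-0.18  0.46  1.76  0.59  1.1   1.08] True
40 [-0.25  0.5   1.77  0.74  1.18  0.93] True
45 [-0.28  0.52  1.78  0.81  1.23  0.86] True
50 [-0.3   0.55  1.79  0.87  1.28  0.8 ] True
60 [-0.35  0.62  1.79  0.98  1.39  0.7 ] True
70 [-0.38  0.69  1.79  1.07  1.51  0.61] True
80 [-0.4   0.78  1.78  1.15  1.63  0.54] True
```

```bash
python3 - <<'E'
from h import *
s=bot.get_state(); bar=s['position']-.0122*s['tool_rot'][:,1]; bar[0]=.5037; print(bar, handle(0))
bar=np.array([.5037,.1456,.1200])
for t in (6,18,30,42,54,62):
    R=rt(t); hit=bot.move_linear(bar+.0122*R[:,1],R,speed=.006,force_limit=20); s=st((t,hit))
    if hit or np.linalg.norm(s['ft_force'])>30: break
cv2.imwrite('pics/w19.png',bot.get_image('wrist'));cv2.imwrite('pics/d19.png',bot.get_image('side'));cv2.imwrite('pics/s19.png',bot.get_image('scene'))
crop(cv2.imread('pics/d19.png'),300,150,160,160,3.7,'pics/d19c.png')
E
```

```text
[0.5037     0.14582911 0.12002005] [0.50345106 0.14520652 0.12      ]
(6, False) t=39.28 grasp [0.5037 0.1451 0.1267] F [-0.7   5.1  -3.76] T [ 0.43  0.01 -0.  ] w 10.1
(18, False) t=39.86 grasp [0.5038 0.1436 0.1267] F [-1.56  4.77 -1.38] T [ 0.27  0.13 -0.06] w 9.8
(30, False) t=40.43 grasp [0.504  0.1422 0.1262] F [-0.97  3.23  1.56] T [ 0.21  0.05 -0.03] w 9.9
(42, False) t=41.01 grasp [0.5041 0.141  0.1253] F [1.38 1.33 4.26] T [ 0.18  0.01 -0.11] w 9.7
(54, False) t=41.58 grasp [0.5041 0.1402 0.1241] F [3.31 1.43 3.96] T [ 0.1  -0.19 -0.43] w 9.7
(62, False) t=42.02 grasp [0.5041 0.1396 0.1233] F [4.24 0.95 4.85] T [ 0.21 -0.15 -0.54] w 10.0
```

View pics/d19c.png

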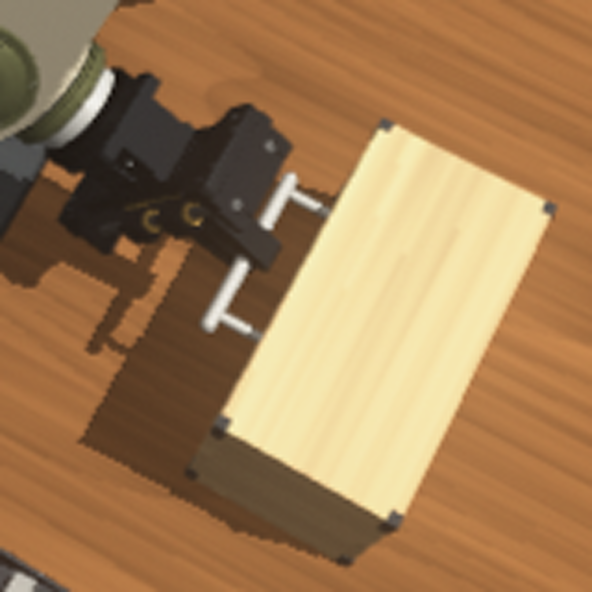

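View pics/w19.png

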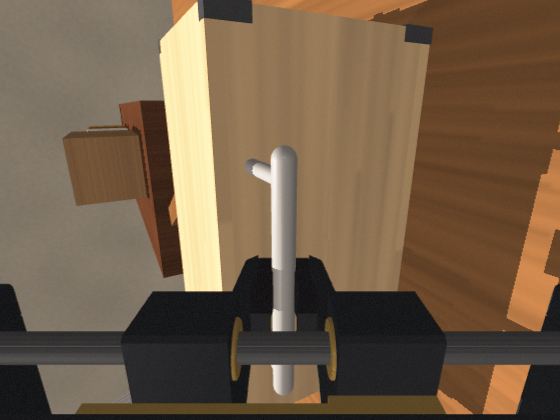

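```bash
python3 - <<'E'
from h import *
R=rt(62); bar=np.array([.5037,.1456,.1200])
bot.open_gripper(); st('open')
bot.move_linear(bar+[0,0,0]-.08*R[:,1],speed=.12,force_limit=10); st('back')
cv2.imwrite('pics/w20.png',bot.get_image('wrist'));cv2.imwrite('pics/d20.png',bot.get_image('side'));cv2.imwrite('pics/s20.png',bot.get_image('scene'))
np.save('st20.npy',bot.get_state(),allow_pickle=True)
E
```

```text
open t=43.38 grasp [0.5036 0.1399 0.123 ] F [0.27 0.38 0.41] T [-0.35  0.08  0.02] w 88.0
back t=44.29 grasp [0.5027 0.0589 0.1661] F [-1.1  -0.37 -0.38] T [-0.35  0.11 -0.01] w 88.2
```

View pics/w20.png

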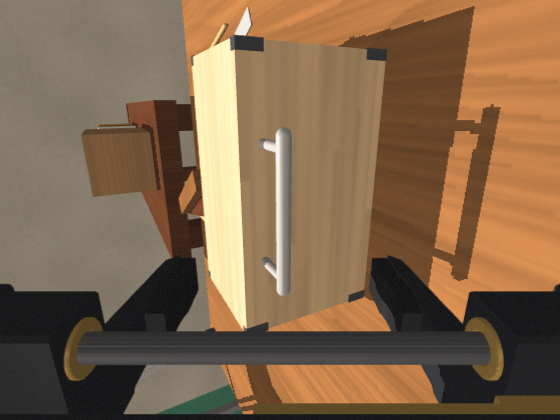

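View pics/s20.png

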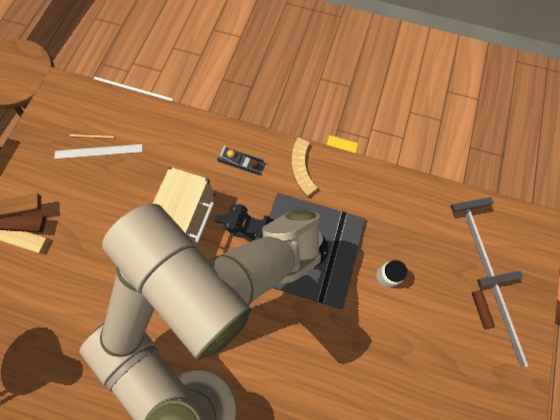

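View pics/d20.png

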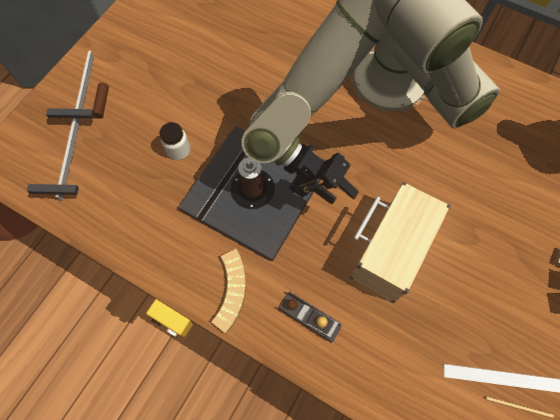

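```bash
python3 - <<'E'
from h import *
crop(cv2.imread('pics/w20.png'),190,30,210,310,1.9,'pics/w20c.png')
crop(cv2.imread('pics/d20.png'),180,110,290,200,2.7,'pics/d20c.png')
E
```

```text
(no output)
```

View pics/w20c.png

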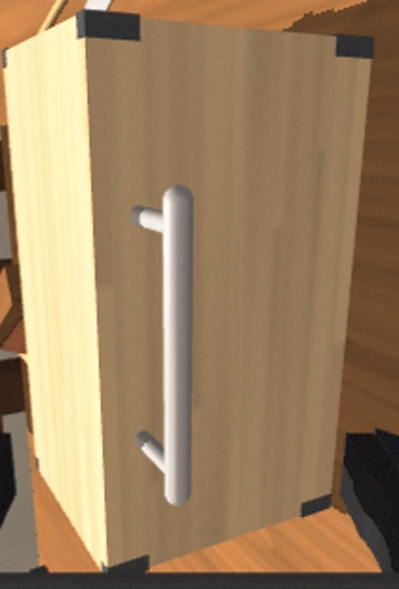

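View pics/d20c.png

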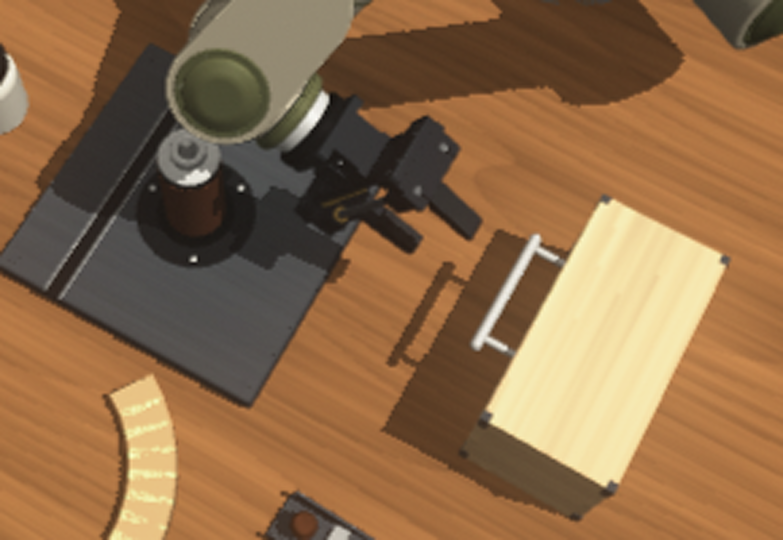

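```bash
python3 - <<'E'
from h import *
R=rt(62); p=bot.get_state()['position']
bot.move_linear(p+[0,.0,.14],speed=.2); st('up')
bot.goto([.5037,.20,.26],RH); bot.grab(); st('over lid')
hit=bot.move_linear([.5037,.20,.155],speed=.15,force_limit=8); st(hit)
if not hit: hit=bot.move_linear([.5037,.20,.134],speed=.03,force_limit=14); s=st(hit); print(s['position'])
bot.move_linear([.5037,.20,.26],speed=.2); st('up')
bot.goto([.40,.05,.36],rot(-.5,0)); st('away')
cv2.imwrite('pics/w21.png',bot.get_image('wrist'));cv2.imwrite('pics/d21.png',bot.get_image('side'));cv2.imwrite('pics/s21.png',bot.get_image('scene'))
E
```

```text
up t=45.29 grasp [0.5024 0.0592 0.3051] F [-0.74  0.07  0.08] T [-0.34  0.07 -0.07] w 88.0
over lid t=47.47 grasp [0.5037 0.2    0.2787] F [ 0.03 -0.51  0.38] T [0.08 0.05 0.02] w -0.1
False t=48.32 grasp [0.5041 0.2001 0.1746] F [ 0.17  0.48 -0.25] T [0.07 0.07 0.02] w 0.0
True t=48.85 grasp [0.5038 0.2    0.1591] F [-2.38  0.12  7.49] T [-0.02  0.51 -0.01] w 0.4
[0.50383401 0.20002005 0.14040209]
up t=49.60 grasp [0.5033 0.1999 0.2772] F [ 0.68  0.5  -0.11] T [ 0.07  0.13 -0.01] w 0.4
away t=50.44 grasp [0.4004 0.0504 0.3777] F [ 0.16  0.5  -0.05] T [ 0.04  0.11 -0.03] w 0.8
```

View pics/d21.png

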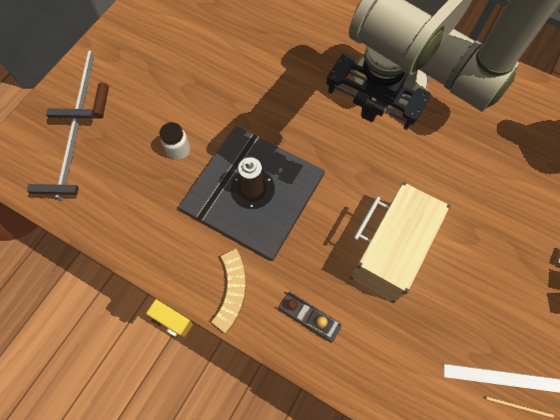

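View pics/s21.png

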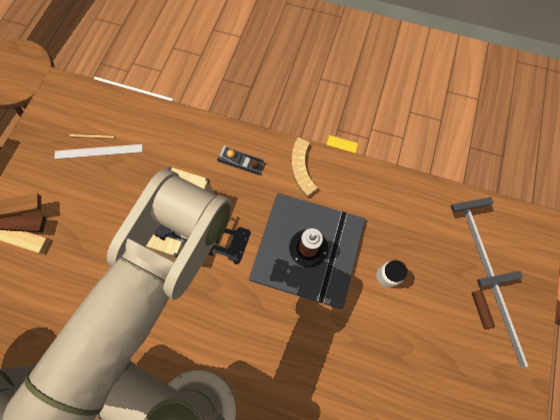

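Pressing on the lid met resistance at z = 0.1404, where a shut lid's top should be (0.140). The side view shows the case shut at about (400, 245) and the collar on the thick drum at (250, 168). The plane, curved blank and jar are where they were.

```bash
python3 - <<'E'
from h import *
st('final'); bot.hand_in()
E
```

```text
final t=50.59 grasp [0.4004 0.0506 0.3777] F [ 0.87 -1.27  0.45] T [ 0.05  0.11 -0.01] w 0.5
the job is handed in; nothing more can be done
```

The job is done and handed in at about 51 s of the 72 s. The slim drum stands on the middle peg, the thick drum and the collar (hub up) are on the spindle, and the case is shut.

**Seating:** everything was lowered until it touched, then released.
- **Slim drum:** touched at grasp height 0.1189 m (0.119 expected).
- **Thick drum:** touched at 0.1401 m (0.140 expected).
- **Collar:** touched at 0.1711 m (0.1712 expected); the spindle tip shows through it in the last pictures.

**Lid:** a final light press on the lid's top met resistance at 0.1404 m (0.140 when shut), and no seam gap shows in the pictures. Forces at the wrist stayed under about 10 N in every reading.

**Bystanders:** the medium drum was not touched and was on its peg in the last picture before the lid closed. The plane, curved blank and jar look unmoved.

**What disagreed:**
- Heights triangulated from the fixed cameras mostly came out 2–3 mm low, and the throat insert about 6 mm low. I used the stated heights, which the contact heights bore out.
- The wrist camera's reported mounting shifted by about 3 mm between calls, so I discarded one in-hand offset for the collar. I relied on the gripper's self-centring instead.

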